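# Unlock the bench air supply and turn it on

## Robot

A 7-joint arm with a two-finger parallel gripper is mounted at the origin on the work surface. World frame = base frame: x ahead of the robot, y to its left, z up, the work surface at z = 0. Lengths are in mm, angles in rad, forces in N, time in s.
With the tool pointing down it reaches from about 400 to 875 mm from the base axis. Payload 4.4 kg.
Tool frame: the origin (TCP) lies between the finger pads; the fingertips stand ctrl.finger_overhang ahead of it and the grasp point (between the pads) lies 11 mm behind it (ctrl.finger_overhang is the distance from the TCP to the fingertips, in mm); z points along the fingers, y is the direction in which the jaws open and shut (so a half turn about z gives the same grasp; the last joint's range is limited). The gripper opens to 85 mm and grips with 20 to 120 N. Pads are 22 mm wide; open, the fingers measure 114 mm over their backs; the gripper's body (76 mm by 85 mm) begins 54 mm behind the grasp point. The pads swing forward as they close: fully open they stand 13 mm farther back than shut.
Start: joints at [1.172, 0.628, 0.038, 1.517, -0.027, 0.996, -0.02], TCP at [212.377, -614.34, 213.013] pointing down, gripper open.
Joint ranges: [-3.06, 3.06], [-0.37, 2.12], [-1.25, 1.32], [0.18, 2.47], [-1.1, 4.24], [0.23, 1.98], [-2.94, 2.94]. Speed limits (rad/s): [2.57, 2.57, 3.14, 3.14, 3.14, 3.14, 3.14].

## Interface

Orientations are given as [roll, pitch, yaw] about the fixed x, y, z axes, in that order (R = Rz(yaw) Ry(pitch) Rx(roll)).
In Python, from cell import ctrl gives the robot as it stands. The module is installed in compiled form; this text tells all that it offers.
- The arm moves only by the tool step_arm, never from a script. Its argument "deltas" is a list that holds one entry, the list of rows, each a list of 7 numbers: the opening, from 0 (shut) to 1 (fully open), then the shift along the world's x, y, z in mm, then the turn, a rotation vector about the world's x, y, z in rad. In form: [[[grip, tx, ty, tz, rx, ry, rz], ...]]. A call has 1 to 10 rows; each row shifts and turns the commanded pose from where the row before left it; what a row does not reach is not made up. A row lasts 1/12 s, in which the tool goes at most 41.7 mm and 7.16 degrees, less where a joint would pass 70% of its speed; a pose out of reach is approached as far as the arm can. A call is refused whole if a number of a shift passes 41.7 or a number of a turn 0.125, either way. A call with a gripper value outside its range is refused whole. The fingers move at their own pace and stop on an object; the grip force is fixed at half the most. Time passes only in rows, so rows that do not move let the fingers close. It gives the time, the measured TCP pose, the force and the opening at its end, in the units of the state.
- ctrl.read_state(): the state, without advancing time (a new reading comes with each control period).
- ctrl.get_image(name): name is "scene" or "top" or "wrist"; returns (picture, depth): 384x512x3 uint8, red, green, blue; 384x512 float32, mm along the optical axis (not along the pixel's ray), 0 where there is no reading.
- ctrl.camera_info(name): a dict with "intrinsics" (3x3 intrinsics, pixels), "rvec" (rotation vector, rad) and "tvec" (3), from world to camera coordinates, as OpenCV has them. Camera axes: x right, y down, z forward; pixel columns grow to the right and rows downward; lengths in mm; the calibration is good to about 2 mm. A picture is of the moment at which its call begins: read the wrist's pose just before it. camera_info takes no time and is no camera call; for the wrist camera it gives the pose at the moment of the call.
- ctrl.finish_job(): hands the job in, once; it reports no verdict.
The state is a dict: "clock": time; "qpos": joint angles; "qd": joint speeds; "tau": joint torques, N m; "eef_pos": TCP position; "tool_rot": TCP orientation; "force": force on the tool from outside, world axes, zero at the start; "torque": the same for the moment, N m; "width": finger opening in mm.
Only numpy, scipy, OpenCV 4.12 (cv2) and the standard library are available. Lean on these libraries where they do the work, as an engineer would, in place of code of your own. Each camera call takes 0.05 s, during which the arm holds its last target.

## Task

Put the air back on at the bench supply desk: draw the T-handled lock pin out of the knob's lug, park it in the notched keeper on the desk's right edge with its collar down on the plate, and let go of it. Then push the knob right in so that its lug dips under the safety bracket (never force the lug against the bracket), turn it clockwise past the bracket and on round to its end stop, and let it spring back out. Leave the spray can, the roller and the carton as they stand.

Things in the scene. Friction and masses are not known exactly. Their poses are not given: they have to be found in the camera images.
- knob (a joint): Turn of the black knob, rad: 0 = off (lug over the lock bore), grows clockwise as seen facing the panel, 2.6 = on, at a hard end stop. Turning takes about 0.05 N m. With the knob out, its lug strikes the safety bracket at about 0.43 and is clear beyond it from about 0.97 on. With the lock pin in, it turns less than 0.06.
- plunger (a joint): How far the knob is pushed in, m: 0 = fully out, 0.010 = bottomed. A spring pushes it out with 7 N at first, 13 N at the bottom. The lug passes under the bracket only when the knob is at least 0.007 in, kept in for as long as the lug is under it. Past the bracket it turns without pushing.
- knob_grip (a point): Centre of the knob's grip bar, on the knob's axis. z = outward along the axis, square to the panel; x = along the bar (upslope when off); turns and moves in with the knob. Bar 64 mm long (x), 16 thick (y), 34 high (z). Below it a hub, diameter 52, its flat top 17 mm below this point; below that a flange, diameter 76. Knob out, the panel's face is 47 mm below this point.
- lug_tip (a point): Outer end of the flat steel lug on the knob's flange, 76 mm from the knob's axis, mid thickness; axes as knob_grip (the lug points along -y). Lug 26 mm wide, 6 mm thick, with a 15 mm hole 62 mm from the axis; its top is 18 mm above the panel's face with the knob out.
- bracket_edge (a point): Safety bracket: a plain steel angle, 14 mm wide, 19 mm high, fixed on the panel 0.70 rad clockwise of the lug's off direction. It overhangs the lug's path from 67 to 92 mm from the knob's axis. The point is the inner end of its underside, 11 mm above the panel's face; axes as keeper_seat.
- lock_bore (a point): Mouth of the 11 mm bore, 28 mm deep, in the sloping panel for the lock pin; on the panel's face, 62 mm right of the knob's axis. Axes as keeper_seat. In this frame the panel (the desk's top face) spans x -110 to 110, y -108 to 172 mm; a pressure gauge, 64 mm across and 19 mm high, is centred at x 72, y 136 mm.
- pin_handle (a point): Centre of the lock pin's black T-handle bar, 60 mm long (x, upslope), 14 thick (y), 16 high (z); z = outward along the pin. Below: a 12 mm neck; a collar 24 mm across, 5 thick, its underside 35 mm below this point; a shank 9 mm across, 50 long. 0.1 kg. At the start it stands through the lug's hole on the floor of the lock bore, leaning up to 0.13 rad; 47 mm of draw along its axis clears the lug.
- pin_seat (a point): Centre of the underside of the pin's collar, on the pin's axis; axes as pin_handle.
- keeper_seat (a point): Where pin_seat belongs when parked: top face of the keeper, a 6 mm steel plate on the desk's right edge, level with the panel. x = upslope, y = left, z = out of the panel, which slopes up 0.30 rad away from the robot. Its notch, 13 mm wide, is closed 6 mm downslope of this point; straight sides end 28 mm upslope, then flare open to 40 mm. Free air for the shank below; desk wall 20 mm left.
- can_mid (a point): Bystander: bare aluminium spray can with a black cap, 58 mm diameter, 165 mm high, upright; the point is 80 mm above its foot.
- roller_mid (a point): Bystander: white plastic conveyor roller, 90 mm diameter, 46 mm high, lying flat; the point is at mid height.
- carton_mid (a point): Bystander: white carton of spares 110 x 170 x 60 mm; the point is at its centre.
Things that resemble listed ones, but are neither listed nor needed, are in the scene too. Of the things that look like the part that bears pin_handle, the middle-sized one is meant.

How it is judged (in metres and radians):
On the way, in this order (a step that is already met when the one before it is completed fails the run):
1. the lock pin is parked in the keeper's notch, collar on the plate, and let go (distance between pin_seat and keeper_seat below 0.01 m and z of pin_seat in the frame of keeper_seat below 0.003 m and angle between the z axis of pin_seat and the z axis of keeper_seat, either way round below 0.2 rad and contact force between pin and the fingers below 0.1 N), for 0.3 s.
2. the knob has been turned past the safety bracket (value of joint knob above 1 rad), for 0.1 s.
At the end, for the whole second after the job is handed in: The knob is within 0.1 rad of its on stop and has sprung fully out (within 2 mm); the pin hangs at rest in the keeper's notch, collar within 3 mm of the plate, within 10 mm of its seat and within 0.2 rad of square to the plate (value of joint knob above 2.5 rad and value of joint plunger below 0.002 m and distance between pin_seat and keeper_seat below 0.01 m and z of pin_seat in the frame of keeper_seat below 0.003 m and angle between the z axis of pin_seat and the z axis of keeper_seat, either way round below 0.2 rad and linear speed of pin below 0.02 m/s); the robot touches nothing.
It fails at once if the can, roller or carton was pushed more than 30 mm or tipped over (distance of any of can_mid, roller_mid, carton_mid from where it was at the start of the episode above 0.03 m or angle between any of can_mid, roller_mid's own z axis and vertical above 0.4 rad).
It fails at once if the lug was forced against the safety bracket with over 40 N (contact force between knob and bracket above 40 N).
It also fails if it takes over 67 s, if anything falls off the work surface, if the arm or the gripper's body presses on something with over 40 N, if the wrist force passes 120 N, or if a joint passes its speed limit or range.

## Working session

There is one attempt and no reset: what is moved stays moved. The work goes in short steps, Python scripts to look and compute and a tool call to move; the robot and the scene stay as the last step left them, time stands still between calls to the robot, and variables do not carry over. Pictures are saved under pics/ and viewed, and the job is handed in when it is done.

Besides the shell and the picture viewer there is one more tool, called after "Request:" by a JSON object that holds its "name" and its "arguments", one argument or row to a line. step_arm: Moves the arm, as the interface text tells. Its arguments: {"type":"object","properties":{"deltas":{"type":"array"}},"required":["deltas"]}

```bash
mkdir -p pics; cat > h.py <<'E'
import numpy as np, cv2, pickle
from cell import ctrl
def grab(name,tag):
    info=ctrl.camera_info(name)
    st=ctrl.read_state()
    im,d=ctrl.get_image(name)
    pickle.dump((im,d,info,st),open(f'pics/{tag}.pkl','wb'))
    cv2.imwrite(f'pics/{tag}.png',im[:,:,::-1])
def load(tag): return pickle.load(open(f'pics/{tag}.pkl','rb'))
def crop(tag,u0,v0,u1,v1,out,s=None):
    im=load(tag)[0][v0:v1,u0:u1,::-1]
    s=s or min(800/(u1-u0),600/(v1-v0))
    cv2.imwrite(f'pics/{out}.png',cv2.resize(im,None,fx=s,fy=s,interpolation=cv2.INTER_CUBIC))
    print('scale',s)
def world(tag,pts,z=None):
    im,d,info,st=load(tag)
    K=np.array(info['intrinsics']);R=cv2.Rodrigues(np.array(info['rvec'],float))[0];t=np.array(info['tvec'],float).ravel()
    out=[]
    for u,v in pts:
        z=d[int(round(v)),int(round(u))]
        c=np.linalg.inv(K)@[u,v,1]*z
        out.append(R.T@(c-t))
    return np.array(out)
def cloud(tag):
    im,d,info,st=load(tag)
    K=np.array(info['intrinsics']);R=cv2.Rodrigues(np.array(info['rvec'],float))[0];t=np.array(info['tvec'],float).ravel()
    v,u=np.mgrid[0:384,0:512]
    c=np.stack([(u-K[0,2])/K[0,0]*d,(v-K[1,2])/K[1,1]*d,d],-1)
    return (c-t)@R
def proj(tag,P):
    im,d,info,st=load(tag)
    return cv2.projectPoints(np.array(P,float).reshape(-1,3),np.array(info['rvec'],float),np.array(info['tvec'],float),np.array(info['intrinsics'],float),None)[0].reshape(-1,2)
E
python3 - <<'E'
from h import *
print(ctrl.read_state(), ctrl.finger_overhang)
for n in ['scene','top','wrist']:
    grab(n,n+'0'); print(ctrl.camera_info(n))
E
```

```text
{'clock': 0.0, 'qpos': array([ 1.17220048,  0.62934155,  0.03844829,  1.51838367, -0.0269857 ,
        0.99628372, -0.01999809]), 'qd': array([-8.37901098e-05,  1.24513728e-03,  8.85541623e-04, -1.26521120e-03,
        1.98966192e-04, -3.22262531e-03,  4.02199403e-04]), 'tau': array([-1.18997445e-04, -5.63407302e+01,  1.22630574e+00, -1.93448156e+01,
        1.09527324e-02,  1.03758374e-02, -3.51923589e-06]), 'eef_pos': array([ 212.14864051, -613.7030201 ,  212.08719501]), 'tool_rot': array([-3.13969503e+00,  4.08060648e-05,  3.32800092e-01]), 'force': array([ 0.09397205, -0.48335401,  0.0738378 ]), 'torque': array([ 0.0088632 ,  0.02292736, -0.04794605]), 'width': 85.38535753853293} 8.0
{'intrinsics': array([[459.59664952,   0.        , 253.46900074],
       [  0.        , 459.59664952, 189.76272643],
       [  0.        ,   0.        ,   1.        ]]), 'rvec': array([ 2.18230934,  0.55849987, -0.2908071 ]), 'tvec': array([-509.79139532,  -34.06712466, 1431.68172592])}
{'intrinsics': array([[484.44557421,   0.        , 252.50105388],
       [  0.        , 484.44557421, 194.68987614],
       [  0.        ,   0.        ,   1.        ]]), 'rvec': array([ 2.22754582, -2.16609532,  0.06637781]), 'tvec': array([  48.87697591,  570.56520799, 1376.35810423])}
{'intrinsics': array([[308.31585551,   0.        , 253.64818448],
       [  0.        , 308.31585551, 191.88360191],
       [  0.        ,   0.        ,   1.        ]]), 'rvec': array([-2.35585493,  1.67692611,  0.25098133]), 'tvec': array([-649.33804625,  -38.85483655,  378.25158056])}
```

View pics/scene0.png

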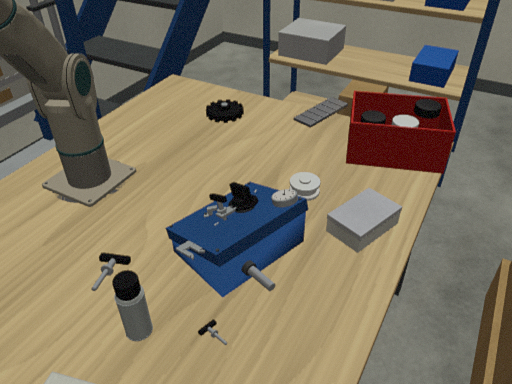

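View pics/top0.png

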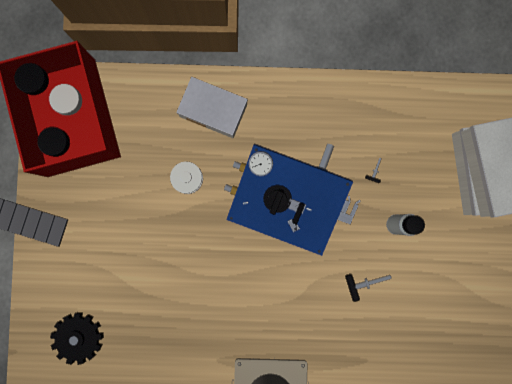

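View pics/wrist0.png

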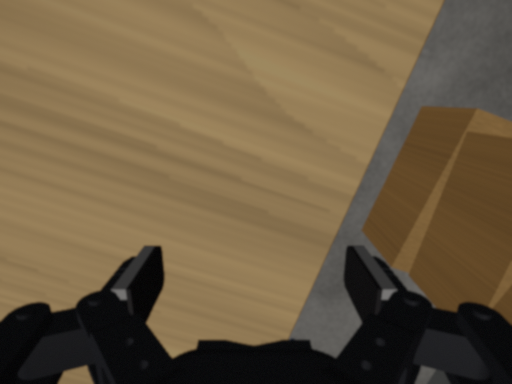

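Candidates for the lock pin: in the lug at top (299,212), a large one on the table at top (355,287), and a small one on the table at top (375,172). The one in the lug should be the middle-sized. I'll check it in a close crop.

```bash
python3 - <<'E'
from h import *
crop('top0',220,130,380,260,'topc')
crop('scene0',160,170,320,290,'scenec')
print(world('top0',[(299,212),(302,203),(277,199),(355,287),(375,172),(409,224),(186,178),(212,106),(350,210),(260,163)]).round(0))
E
```

```text
scale 4.615384615384615
scale 5.0
[[ 520.  -54.  166.]
 [ 543.  -61.  171.]
 [ 551.    3.  172.]
 [ 314. -234.   17.]
 [ 645. -288.   11.]
 [ 497. -338.  163.]
 [ 609.  253.   44.]
 [ 813.  186.   60.]
 [ 533. -219.    1.]
 [ 645.   48.  149.]]
```

View pics/topc.png

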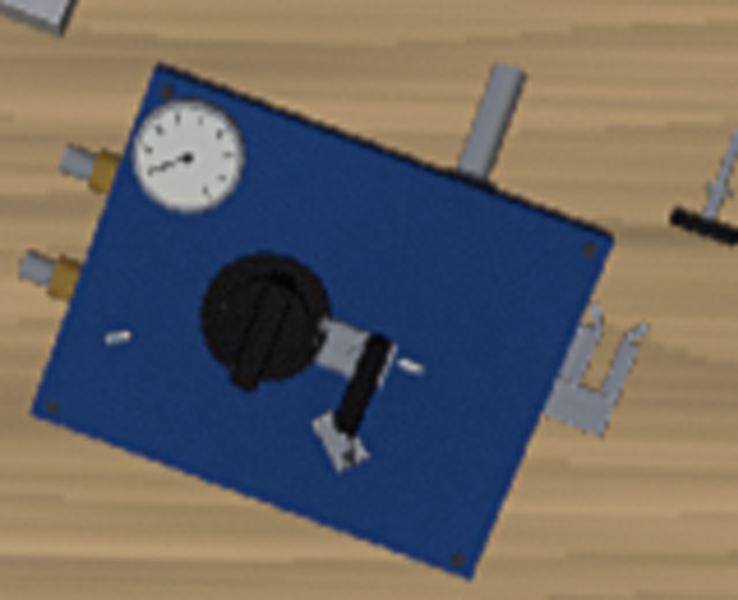

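View pics/scenec.png

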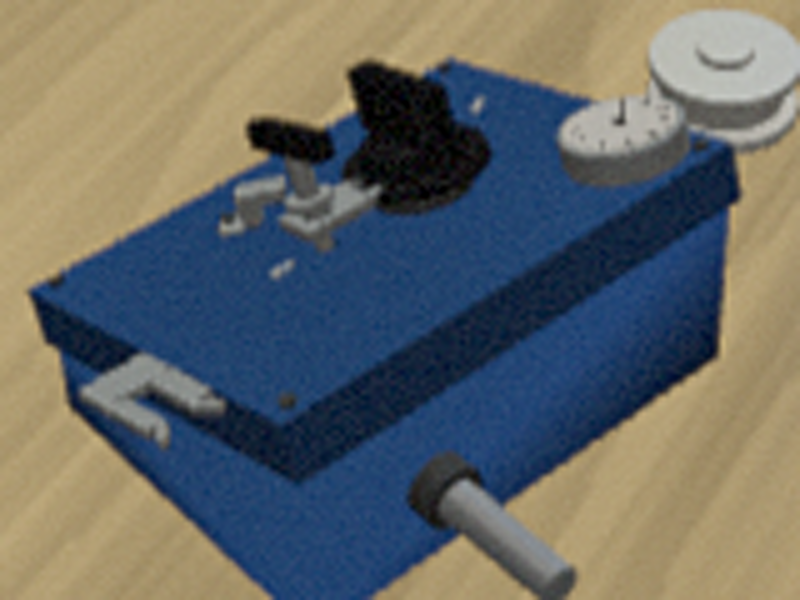

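```bash
cat > fit.py <<'E'
from h import *
def panel(tag='top0'):
    im,d,info,st=load(tag); P=cloud(tag)
    hsv=cv2.cvtColor(im,cv2.COLOR_RGB2HSV)
    m=(hsv[...,0]>100)&(hsv[...,0]<125)&(hsv[...,1]>150)&(d>0)
    return m,P
E
python3 - <<'E'
from fit import *
m,P=panel()
n,l,s,c=cv2.connectedComponentsWithStats(m.astype(np.uint8))
i=1+np.argmax(s[1:,4]); m=l==i; print(s[i])
Q=P[m]
# robust plane
keep=np.ones(len(Q),bool)
for _ in range(10):
    A=np.c_[Q[keep][:,:2],np.ones(keep.sum())]; k=np.linalg.lstsq(A,Q[keep][:,2],rcond=None)[0]
    r=Q[:,2]-np.c_[Q[:,:2],np.ones(len(Q))]@k; keep=abs(r)<6
nrm=np.array([-k[0],-k[1],1]);nrm/=np.linalg.norm(nrm)
print('k',k,'tilt',np.arccos(nrm[2]),'az upslope',np.arctan2(k[1],k[0]),keep.sum(),len(Q),r[keep].std())
# outline via convex hull/minAreaRect of in-plane pixels in panel coords
a=np.arctan2(k[1],k[0]);
h=np.array([np.cos(a),np.sin(a),0]); 
x=h-nrm*(h@nrm); x/=np.linalg.norm(x); y=np.cross(nrm,x)
q=Q[keep]; o=np.array([530,0,np.dot(k,[530,0,1])])
uv=np.c_[(q-o)@x,(q-o)@y]
rect=cv2.minAreaRect(uv.astype(np.float32)); print(rect)
np.save('plane.npy',np.r_[k])
# pixel corners by intersecting edges
E
```

```text
[ 227  145  126  110 6704]
k [  0.29078069  -0.1002986  -55.08929522] tilt 0.2984078633974444 az upslope -0.3321498256109395 6504 6704 2.4480035501418143
((30.919517517089844, -21.90185546875), (277.2452697753906, 219.9925079345703), 89.95800018310547)
```

```bash
cat > model.py <<'E'
from h import *
import sys
k=np.load('plane.npy')
def frame(az=-0.332,tilt=0.30,c=None):
    h=np.array([np.cos(az),np.sin(az),0]); n=np.array([-np.sin(tilt)*np.cos(az),-np.sin(tilt)*np.sin(az),np.cos(tilt)])
    x=np.array([np.cos(tilt)*np.cos(az),np.cos(tilt)*np.sin(az),np.sin(tilt)]); y=np.cross(n,x)
    return np.c_[x,y,n]
def draw(tag,segs,out,box=None,s=4):
    im=load(tag)[0][:,:,::-1].copy()
    u0,v0,u1,v1=box or (0,0,512,384)
    im=cv2.resize(im[v0:v1,u0:u1],None,fx=s,fy=s,interpolation=cv2.INTER_CUBIC)
    for a in segs:
        p=proj(tag,a); p=((p+.5-[u0,v0])*s-.5)
        cv2.polylines(im,[np.round(p).astype(int)],False,(0,255,255),1)
        if len(p)==1: cv2.drawMarker(im,tuple(np.round(p[0]).astype(int)),(0,255,0),cv2.MARKER_CROSS,12,1)
    cv2.imwrite(f'pics/{out}.png',im)
E
python3 - <<'E'
from model import *
R=frame()
h=np.array([np.cos(-.33215),np.sin(-.33215),0]);nrm=np.array([-k[0],-k[1],1]);nrm/=np.linalg.norm(nrm)
x=h-nrm*(h@nrm);x/=np.linalg.norm(x);y=np.cross(nrm,x)
o=np.array([530,0,np.dot(k,[530,0,1])]); c=o+30.92*x-21.9*y
B=c-R@[0,32,0]; np.save('B.npy',B); print('bore',B,'knob axis',B+R@[0,62,0],'grip',B+R@[0,62,47])
W=lambda *p:(B+R@np.array(p,float).T).T
segs=[W([-110,-108,0],[110,-108,0],[110,172,0],[-110,172,0],[-110,-108,0]) if 0 else np.array([B+R@np.array(p) for p in [(-110,-108,0),(110,-108,0),(110,172,0),(-110,172,0),(-110,-108,0)]])]
P=lambda p:np.array([B+R@np.array(p,float)])
t=np.linspace(0,2*np.pi,40)
segs.append(np.array([B+R@[72+32*np.cos(a),136+32*np.sin(a),19] for a in t]))
segs.append(np.array([B+R@[26*np.cos(a),62+26*np.sin(a),30] for a in t]))
segs+= [P((0,0,0)),P((32,62,64)),P((-32,62,64))]
segs.append(np.array([B+R@[-30,0,61],B+R@[30,0,61]]))
draw('top0',segs,'m1',(220,130,380,260),5)
draw('scene0',segs,'m2',(160,170,320,290),5)
E
```

```text
bore [540.36724891 -60.59227793 108.114913  ] knob axis [560.57518566  -1.97795125 108.114913  ] grip [547.44420594   2.54909909 153.01572799]
```

View pics/m1.png

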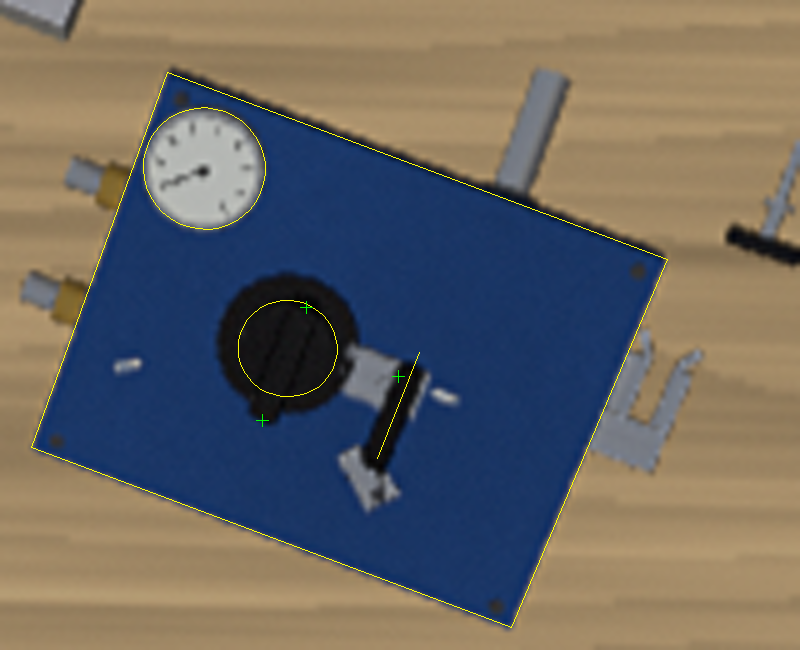

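View pics/m2.png

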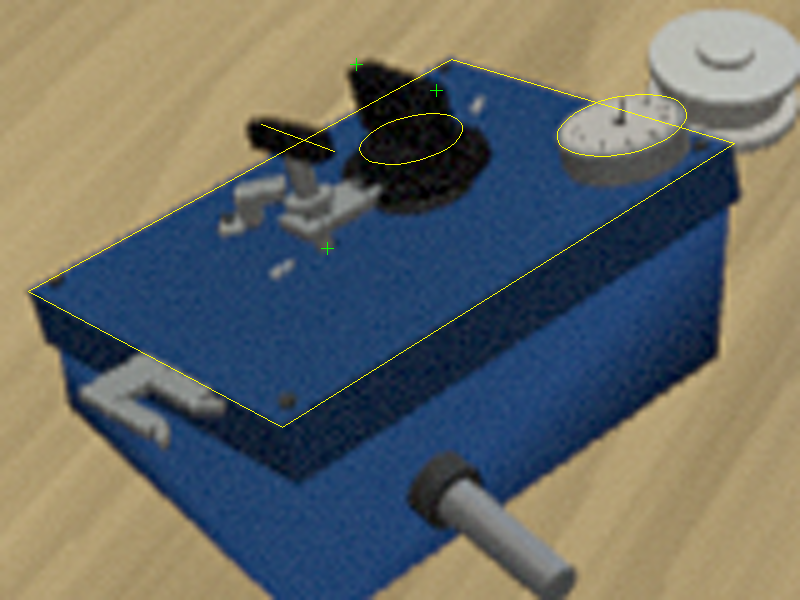

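The model outline matches both views. The pin in the lug, at top (299,212) with a 60 mm bar, is the middle one. The table pins at (355,287) and (375,172) are clearly larger and smaller. Next I'll plan a wrist viewing pose.

```bash
python3 - <<'E'
from model import *
from scipy.spatial.transform import Rotation as Ro
im,d,info,st=load('wrist0')
Rc=cv2.Rodrigues(info['rvec'])[0]; C=-Rc.T@info['tvec']
Rt=Ro.from_euler('xyz',st['tool_rot']).as_matrix()
print('cam in tool',Rt.T@(C-st['eef_pos']),'\naxes(tool)\n',(Rt.T@Rc.T).round(3))
print(Rt.round(3))
R=frame(); T=np.c_[-R[:,0],R[:,1],-R[:,2]]
print('target\n',T.round(4)); print('rv',Ro.from_matrix(T@Rt.T).as_rotvec(), Ro.from_matrix(T).as_euler('xyz'))
B=np.load('B.npy')
pin=B+R@[0,0,57]; print('pin handle nominal',pin)
print(world('top0',[(299,212)]), (R.T@(world('top0',[(299,212)])[0]-B)))
E
```

```text
cam in tool [  73.05069854    0.17345299 -159.87618046] 
axes(tool)
 [[ 0.001 -0.957 -0.291]
 [ 1.     0.001  0.   ]
 [ 0.    -0.291  0.957]]
[[ 0.945  0.327 -0.001]
 [ 0.327 -0.945  0.002]
 [ 0.    -0.002 -1.   ]]
target
 [[-0.9032  0.3259  0.2794]
 [ 0.3114  0.9454 -0.0963]
 [-0.2955  0.     -0.9553]]
rv [-3.92290847e-01 -2.42642932e-03  2.45359915e+00] [3.14159265 0.3        2.80959265]
pin handle nominal [524.44244371 -55.10202539 162.56909288]
[[519.81756353 -54.43493283 166.30718012]] [-3.28007999 -0.87674364 61.92749645]
```

Request:
{"name": "step_arm", "arguments": {
  "deltas": [
    [[1,11.5,22.5,8,-0.0163,0,0.1022],[1,11.5,22.5,8,-0.0163,0,0.1022],[1,11.5,22.5,8,-0.0163,0,0.1022],[1,11.5,22.5,8,-0.0163,0,0.1022],[1,11.5,22.5,8,-0.0163,0,0.1022],[1,11.5,22.5,8,-0.0163,0,0.1022],[1,11.5,22.5,8,-0.0163,0,0.1022],[1,11.5,22.5,8,-0.0163,0,0.1022]]
  ]
}}

```text
clock: 0.82
eef_pos: [304.7, -432.9, 277.2]
tool_rot: [3.048, 0.086, 1.153]
force: [1.1, 0.1, 1.0]
width: 85.2
```

Request:
{"name": "step_arm", "arguments": {
  "deltas": [
    [[1,11.5,22.5,0,-0.0163,0,0.1022],[1,11.5,22.5,0,-0.0163,0,0.1022],[1,11.5,22.5,0,-0.0163,0,0.1022],[1,11.5,22.5,0,-0.0163,0,0.1022],[1,11.5,22.5,0,-0.0163,0,0.1022],[1,11.5,22.5,0,-0.0163,0,0.1022],[1,11.5,22.5,0,-0.0163,0,0.1022],[1,11.5,22.5,0,-0.0163,0,0.1022]]
  ]
}}

```text
clock: 1.48
eef_pos: [396.5, -253.0, 277.0]
tool_rot: [3.047, 0.213, 1.971]
force: [0.5, -0.2, -0.7]
width: 85.0
```

Request:
{"name": "step_arm", "arguments": {
  "deltas": [
    [[0.5,11.5,22.5,-4,-0.0163,0,0.1022],[0.5,11.5,22.5,-4,-0.0163,0,0.1022],[0.5,11.5,22.5,-5,-0.0163,0,0.1022],[0.5,11.5,22.5,-5,-0.0163,0,0.1022],[0.5,11.5,22.5,-5,-0.0163,0,0.1022],[0.5,11.5,22.5,-5,-0.0163,0,0.1022],[0.5,11.5,22.5,-5,-0.0163,0,0.1022],[0.5,11.5,22.5,-5,-0.0163,0,0.1022],[0.5,0,0,0,0,0,0],[0.5,0,0,0,0,0,0]]
  ]
}}

```text
clock: 2.32
eef_pos: [488.3, -73.3, 238.6]
tool_rot: [3.141, 0.298, 2.811]
force: [-0.1, -0.3, 0.7]
width: 42.6
```

```bash
python3 - <<'E'
from h import *
grab('wrist','w1'); s=load('w1')[3]; print(s['eef_pos'],s['tool_rot'],s['qpos'],s['width'],s['clock'])
im=cv2.imread('pics/w1.png'); cv2.imwrite('pics/w1b.png',cv2.resize(im,(800,600),interpolation=cv2.INTER_CUBIC))
E
```

```text
[488.31157402 -73.28774106 238.62455579] [3.14135779 0.29810656 2.81054141] [ 0.50659161  0.28572685 -0.60178456  2.16780788  0.56508615  0.52223132
  0.7223754 ] 42.6424721018433 2.3167
```

View pics/w1b.png

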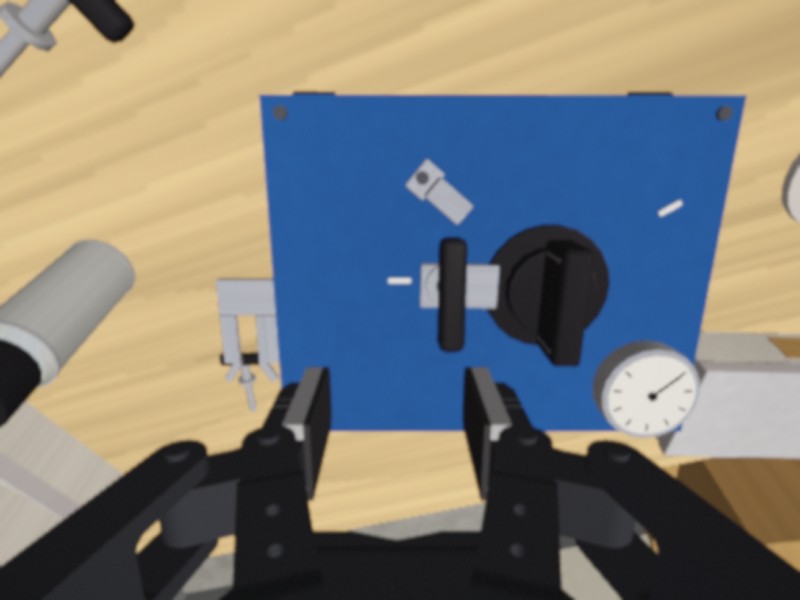

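```bash
cat > segs.py <<'E'
from model import *
B=np.load('B.npy'); R=frame()
L=lambda *pts:np.array([B+R@np.array(p,float) for p in pts])
t=np.linspace(0,2*np.pi,40)
def panel_segs():
    return [L((-110,-108,0),(110,-108,0),(110,172,0),(-110,172,0),(-110,-108,0)),
     L(*[(72+32*np.cos(a),136+32*np.sin(a),19) for a in t]),L(*[(26*np.cos(a),62+26*np.sin(a),30) for a in t]),
     L((0,0,0)),L((32,54,64),(32,70,64),(-32,70,64),(-32,54,64),(32,54,64)),L((13,-14,18),(13,10,18)),L((-13,-14,18),(-13,10,18)),L((-13,-14,18),(13,-14,18))]
def keeper(kx,ky):
    return [L((kx-6,ky,0),(kx-6,ky-6.5,0),(kx+28,ky-6.5,0)),L((kx-6,ky,0),(kx-6,ky+6.5,0),(kx+28,ky+6.5,0)),L((kx,ky,0))]
E
python3 - <<'E'
from segs import *
draw('w1',panel_segs()+keeper(0,-128),'w1m',(150,50,470,290),2.5)
draw('w1',keeper(0,-128),'w1k',(130,160,200,270),6)
draw('w1',[],'w1p',(240,130,400,250),5)
E
```

```text
(no output)
```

View pics/w1m.png

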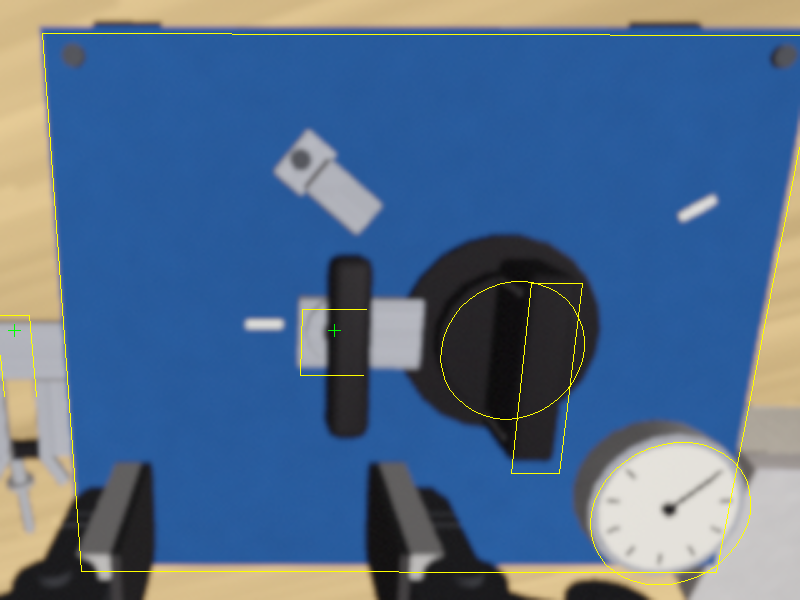

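View pics/w1k.png

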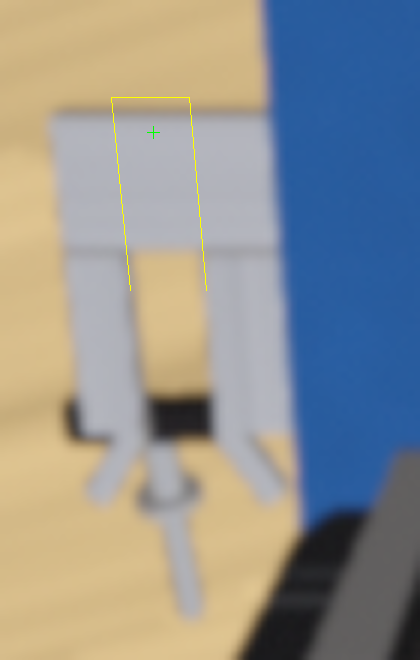

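View pics/w1p.png

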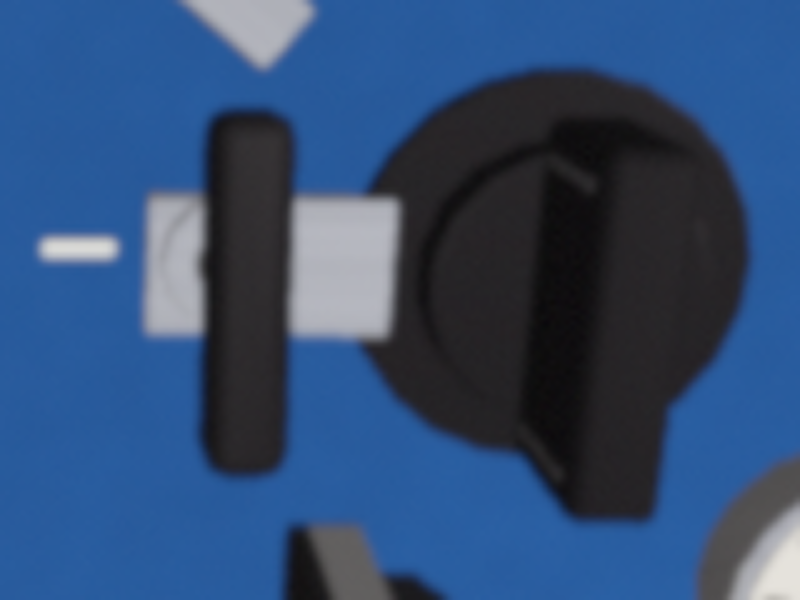

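```bash
python3 - <<'E'
from segs import *
from scipy.optimize import least_squares
f=lambda p,s=2.5,o=(150,50):(np.array(p)+.5)/s-.5+np.array(o)
obs=[((-110,-108,0),f((42,27))),((-110,172,0),f((745,96),1.5625,(0,0))),((72,136,19),f((669,509))),
 ((13,-14,18),f((145,337),5,(240,130))),((-13,-14,18),f((149,191),5,(240,130))),
 ((32,54,64),f((573,517),5,(240,130))),((32,70,64),f((655,517),5,(240,130)))]
X=np.array([o[0] for o in obs],float); U=np.array([o[1] for o in obs])
def res(p,full=False):
    Rr=cv2.Rodrigues(np.array([0,0,p[3]]))[0]
    W=B+(R@(Rr@X.T+p[:3,None])).T
    return (proj('w1',W)-U)
for nm in (4,):
    s=least_squares(lambda p:res(p).ravel(),np.zeros(4)); print(s.x,res(s.x).round(1).tolist())
    s=least_squares(lambda p:res(np.r_[p,0,0]).ravel(),np.zeros(2)); print(s.x,res(np.r_[s.x,0,0]).round(1).tolist())
p=s.x
# unproject to plane z=0
im,d,info,st=load('w1');K=info['intrinsics'];Rc=cv2.Rodrigues(info['rvec'])[0];C=-Rc.T@info['tvec']
def plane(px,z):
    ray=R.T@(Rc.T@np.linalg.inv(K)@np.r_[px,1]); c=R.T@(C-B)
    return c+ray*(z-c[2])/ray[2]
for q in [(130,250),(210,250),(130,435),(150,435),(225,435),(60,250),(280,250),(55,112),(268,112)]:
    print(q,(plane(f(q,6,(130,160)),0)-np.r_[p,0]).round(1))
for q in [(208,115),(290,115),(206,470),(285,470)]:
    print(q,(plane(f(q,5,(240,130)),65)-np.r_[p,0]).round(1))
E
```

```text
[-2.98062909e+00 -3.57175077e-01 -2.90277145e+00 -7.21951049e-04] [[0.1, -0.8], [-0.3, -0.8], [-1.1, -1.4], [0.8, -1.2], [0.4, 1.6], [-1.3, 1.1], [1.4, 1.1]]
[-3.48601316 -1.10596816] [[-1.7, -1.7], [1.2, -1.9], [-0.2, -0.6], [0.1, -0.8], [-0.2, 1.7], [-1.1, 2.0], [1.8, 2.0]]
(130, 250) [  24.2 -132.7    0. ]
(210, 250) [  24.2 -119.1    0. ]
(130, 435) [  58.4 -135.9   -0. ]
(150, 435) [  58.4 -132.4    0. ]
(225, 435) [  58.3 -119.3    0. ]
(60, 250) [  24.2 -144.6    0. ]
(280, 250) [  24.2 -107.2    0. ]
(55, 112) [ 1.000e-01 -1.429e+02  0.000e+00]
(268, 112) [   0.  -107.5    0. ]
(208, 115) [-36.7  -7.5  65. ]
(290, 115) [-36.7   5.   65. ]
(206, 470) [21.5 -6.3 65. ]
(285, 470) [21.5  6.6 65. ]
```

Request:
{"name": "step_arm", "arguments": {
  "deltas": [
    [[0.5,2.7,6.5,-8.4,-0.0069,-0.0201,0],[0.5,2.7,6.5,-8.4,-0.0069,-0.0201,0],[0.5,2.7,6.4,-8.4,-0.0069,-0.0201,0],[0.5,2.8,6.4,-8.5,-0.0069,-0.0201,0],[0.5,3.5,-1.2,-9.3,0,0,0],[0.5,3.5,-1.2,-9.3,0,0,0],[0.5,3.5,-1.2,-9.3,0,0,0],[0.5,3.5,-1.2,-9.3,0,0,0],[0.5,0,0,0,0,0,0]]
  ]
}}

```text
clock: 3.12
eef_pos: [512.7, -55.0, 167.0]
tool_rot: [-3.14, 0.383, 2.807]
force: [-0.6, 0.4, 0.3]
width: 42.9
```

```bash
python3 - <<'E'
from h import *
grab('wrist','w2'); s=load('w2')[3]; print(s['eef_pos'],s['tool_rot'],s['force'])
im=cv2.imread('pics/w2.png'); cv2.imwrite('pics/w2b.png',cv2.resize(im,(800,600),interpolation=cv2.INTER_CUBIC))
grab('scene','s2'); crop('s2',160,90,320,210,'s2b')
E
```

```text
[512.69185943 -55.04659605 166.98730495] [-3.14000934  0.38259919  2.80653846] [-0.61377552  0.38333596  0.31927157]
scale 5.0
```

View pics/w2b.png

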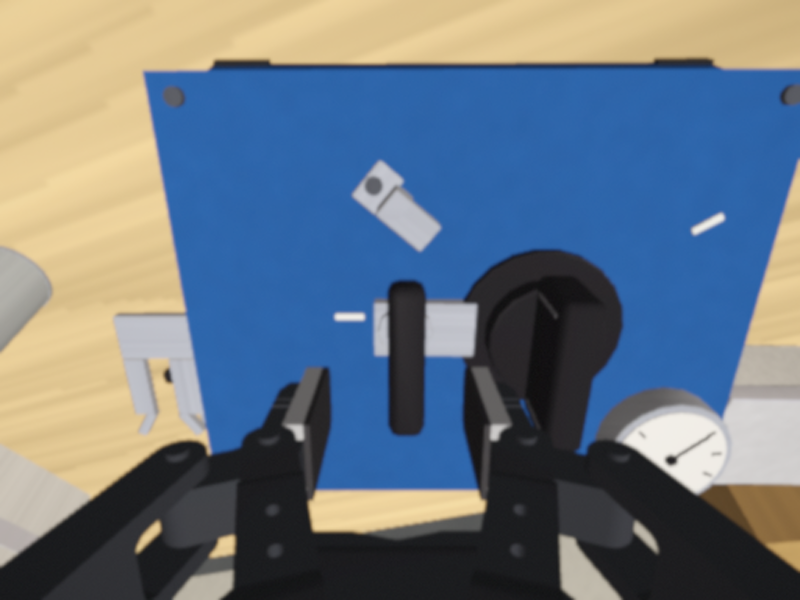

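View pics/s2b.png

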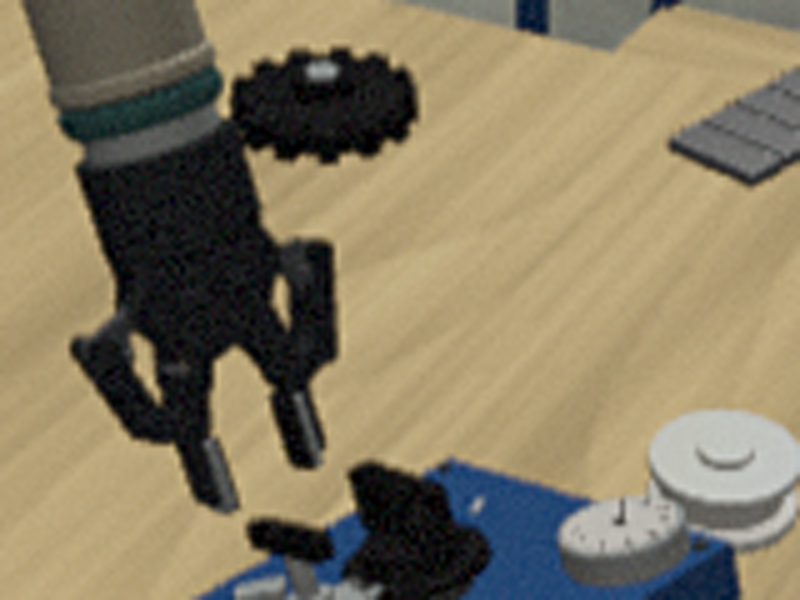

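Request:
{"name": "step_arm", "arguments": {
  "deltas": [
    [[0.5,3.7,-0.2,-8.8,0,0,0],[0.5,3.7,-0.2,-8.8,0,0,0],[0.5,0,0,0,0,0,0]]
  ]
}}

```text
clock: 3.47
eef_pos: [520.7, -54.3, 150.3]
tool_rot: [-3.142, 0.384, 2.808]
force: [-0.0, 0.1, -0.5]
width: 42.7
```

```bash
python3 - <<'E'
from h import *
s=ctrl.read_state(); print(s['eef_pos'],s['tool_rot'],s['force'])
grab('scene','s3'); crop('s3',180,130,270,198,'s3b')
E
```

```text
[520.68581152 -54.30531101 150.27089207] [-3.14153742  0.38394462  2.8079342 ] [-0.00686428  0.12423772 -0.49721231]
scale 8.823529411764707
```

View pics/s3b.png

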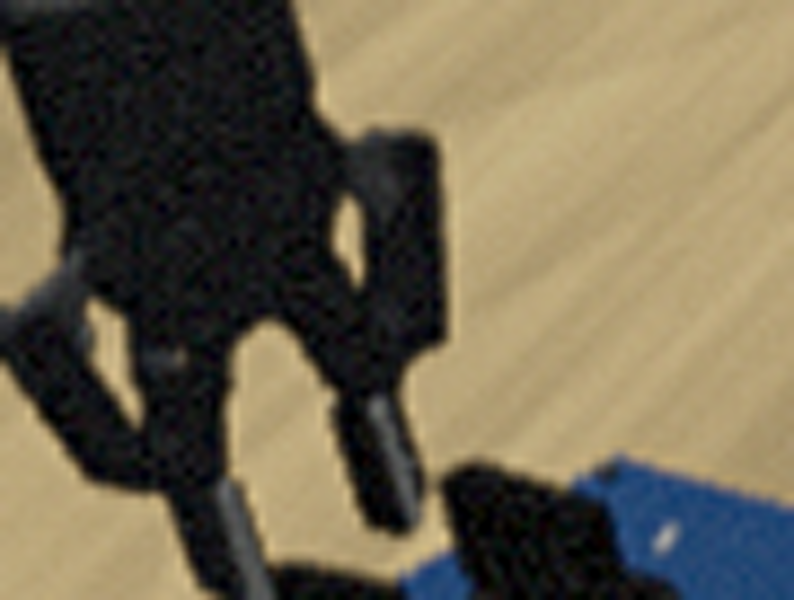

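Request:
{"name": "step_arm", "arguments": {
  "deltas": [
    [[0,0,0,0,0,0,0],[0,0,0,0,0,0,0],[0,0,0,0,0,0,0],[0,0,0,0,0,0,0],[0,0,0,0,0,0,0],[0,0,0,0,0,0,0]]
  ]
}}

```text
clock: 4.02
eef_pos: [520.8, -53.7, 150.8]
tool_rot: [3.141, 0.385, 2.809]
force: [-0.3, -0.2, 1.5]
width: -0.0
```

```bash
python3 - <<'E'
from h import *
s=ctrl.read_state(); print(s['eef_pos'],s['tool_rot'],s['force'],s['torque'],s['width'])
grab('scene','s4'); crop('s4',180,130,270,220,'s4b')
grab('wrist','w4'); crop('w4',150,100,420,302,'w4b')
E
```

```text
[520.79004655 -53.71857174 150.80856105] [3.1412795  0.38469569 2.80876772] [-0.29140547 -0.24337024  1.46533862] [ 0.12227807  0.27780753 -0.01707305] -0.022056075911720967
scale 6.666666666666667
scale 2.962962962962963
```

View pics/s4b.png

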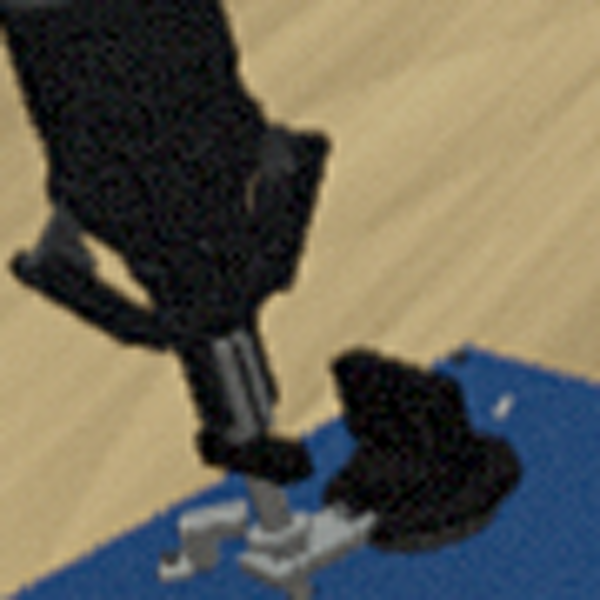

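View pics/w4b.png

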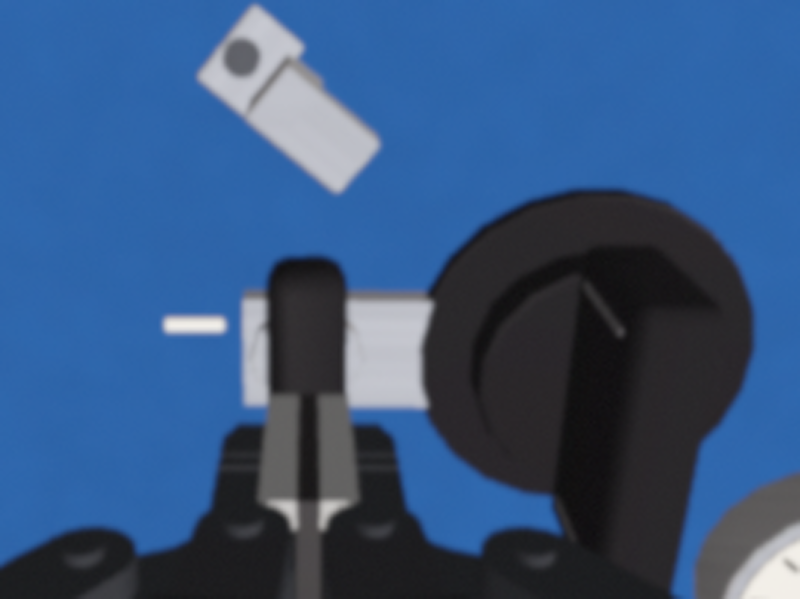

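```bash
python3 - <<'E'
from segs import *
from scipy.spatial.transform import Rotation as Ro
st=load('w4')[3]; Rt=Ro.from_euler('xyz',st['tool_rot']).as_matrix(); e=st['eef_pos']
for n,z in [('tcp',0),('tip8',8),('grasp',-11),('-20',-20)]:
    P=e+Rt@[0,0,z]; print(n,(R.T@(P-B)).round(1),proj('w4',P).round(1),proj('s4',P).round(1))
for P in [(-7.2,-.5,57),(-7.6,-.5,65),(-37,-.5,57),(22,-.5,57)]:
    print(P,proj('w4',B+R@np.array(P)).round(1),proj('s4',B+R@np.array(P)).round(1))
im,d,_,_=load('w4'); 
for v in (195,205,215,225,232,238,245,255,265): print(v,d[v,254],(R.T@(world('w4',[(254,v)])[0]-B)).round(1))
print(world('w4',[(300,130)]), (R.T@(world('w4',[(300,130),(200,250),(330,180)])-B).T).T.round(1))
print(R.T@(world('top0',[(299,212),(303,204),(297,217),(277,199),(260,163)])-B).T)
E
```

```text
tcp [-7.2  0.1 46.9] [[254.7 236.4]] [[218.7 201.5]]
tip8 [-6.5  0.1 38.9] [[254.7 230.6]] [[219.7 204.5]]
grasp [-8.1  0.1 57.8] [[254.8 245.2]] [[217.4 197.4]]
-20 [-8.9  0.1 66.8] [[254.8 253.3]] [[216.3 194. ]]
(-7.2, -0.5, 57) [[253.6 245.9]] [[217.5 197.9]]
(-7.6, -0.5, 65) [[253.6 253.5]] [[216.6 194.9]]
(-37, -0.5, 57) [[253.6 194.5]] [[210.4 195.3]]
(22, -0.5, 57) [[253.6 290. ]] [[224.7 200.6]]
195 151.2686 [-38.   -0.3  60.1]
205 150.48157 [-33.8  -0.3  62.7]
215 153.68106 [-27.8  -0.3  61.6]
225 154.06474 [-23.   -0.3  63.1]
232 155.6696 [-19.   -0.3  63. ]
238 144.88359 [-21.6  -0.3  73.5]
245 137.41867 [-22.5  -0.3  81.2]
255 128.59499 [-23.3  -0.3  90.4]
265 121.57285 [-23.6  -0.3  97.8]
[[497.32288098 -14.38100602  89.90632401]] [[-58.6  29.7  -0.9]
 [ 31.8 -41.1  -0.5]
 [-30.9  47.3  18. ]]
[[ -3.28007999  20.23119416 -17.29951201   8.96174656  72.60932825]
 [ -0.87674364  -2.6584199   -0.82540542  63.64705834 137.04587241]
 [ 61.92749645  62.62730852  62.75149388  64.36935938  20.36523237]]
```

```bash
python3 - <<'E'
from segs import *
from scipy.spatial.transform import Rotation as Ro
for t in ['wrist0','w1','w4']:
    st=load(t)[3]; Rt=Ro.from_euler('xyz',st['tool_rot']).as_matrix(); P=(cloud(t)-st['eef_pos'])@Rt
    m=(load(t)[1]>0)&(P[...,2]<6)&(abs(P[...,0])<25)&(abs(P[...,1])<60)
    q=P[m]; q=q[q[:,2].argsort()][::-1]
    print(t,len(q),'max z',q[:3].round(1).tolist())
    for z in range(0,-60,-6):
        w=q[(q[:,2]<z)&(q[:,2]>z-6)]
        if len(w): print(z,len(w),'x',w[:,0].min().round(1),w[:,0].max().round(1),'y',w[:,1].min().round(1),w[:,1].max().round(1))
E
```

```text
wrist0 28378 max z [[-9.0, -43.0, -29.4], [3.7, 43.0, -30.1], [-7.4, -42.7, -30.2]]
-24 1 x -9.0 -9.0 y -43.0 -43.0
-30 371 x -11.9 10.6 y -49.1 49.2
-36 683 x -11.8 10.9 y -56.2 56.6
-42 824 x -12.1 11.2 y -56.5 56.6
-48 949 x -12.3 11.3 y -56.1 57.0
-54 1087 x -12.0 11.1 y -56.7 56.8
w1 38066 max z [[4.7, 20.9, -18.0], [3.5, 20.8, -18.8], [4.1, -22.1, -19.0]]
-18 133 x -9.7 12.4 y -28.6 27.4
-24 390 x -9.4 12.8 y -34.9 33.4
-30 501 x -10.2 12.9 y -35.6 34.2
-36 560 x -10.6 13.0 y -35.6 34.1
-42 644 x -9.9 12.9 y -35.6 34.3
-48 590 x -10.5 12.9 y -35.4 34.2
-54 957 x -10.2 13.7 y -34.5 32.4
w4 42437 max z [[-1.9, 53.1, 6.0], [16.8, 53.2, 6.0], [17.4, 53.7, 5.9]]
0 307 x -24.8 24.9 y 52.2 53.6
-6 343 x -24.8 24.7 y 52.3 54.1
-12 1983 x -24.9 25.0 y -8.0 60.0
-18 263 x 1.0 24.9 y -7.3 59.9
-24 283 x 7.5 12.8 y -14.0 12.7
-30 356 x 7.5 12.9 y -14.2 12.9
-36 383 x 7.4 13.0 y -14.3 13.0
-42 459 x 7.4 12.9 y -14.2 12.9
-48 305 x -9.8 13.0 y -14.1 12.9
-54 663 x -10.3 14.5 y -20.7 19.8
```

The fingers closed above the handle. Wrist depth puts the real fingertips about 17 mm behind the reported TCP when shut, about 18 mm at half opening and about 29 mm fully open. That contradicts the stated 8 mm ahead, so I'll use the measured tip position: reopen, go about 25 mm deeper along the pin, and close again.

Request:
{"name": "step_arm", "arguments": {
  "deltas": [
    [[0.5,-1.4,0.5,3.7,0,0,0],[0.5,0,0,0,0,0,0],[0.5,0,0,0,0,0,0],[0.5,0,0,0,0,0,0],[0.5,3.4,-1.2,-9,0,0,0],[0.5,3.4,-1.2,-9,0,0,0],[0.5,3.5,-1.2,-9,0,0,0],[0.5,0,0,0,0,0,0]]
  ]
}}

```text
clock: 4.78
eef_pos: [529.3, -57.1, 125.7]
tool_rot: [-3.141, 0.382, 2.809]
force: [0.2, -0.2, 1.4]
width: 42.9
```

```bash
python3 - <<'E'
from h import *
s=ctrl.read_state(); print(s['eef_pos'],s['tool_rot'],s['force'],s['width'])
grab('scene','s5'); crop('s5',170,120,290,220,'s5b')
E
```

```text
[529.33822985 -57.05578735 125.72925762] [-3.14098815  0.38218678  2.80920694] [ 0.15958036 -0.22569777  1.36248157] 42.93979833755845
scale 6.0
```

View pics/s5b.png

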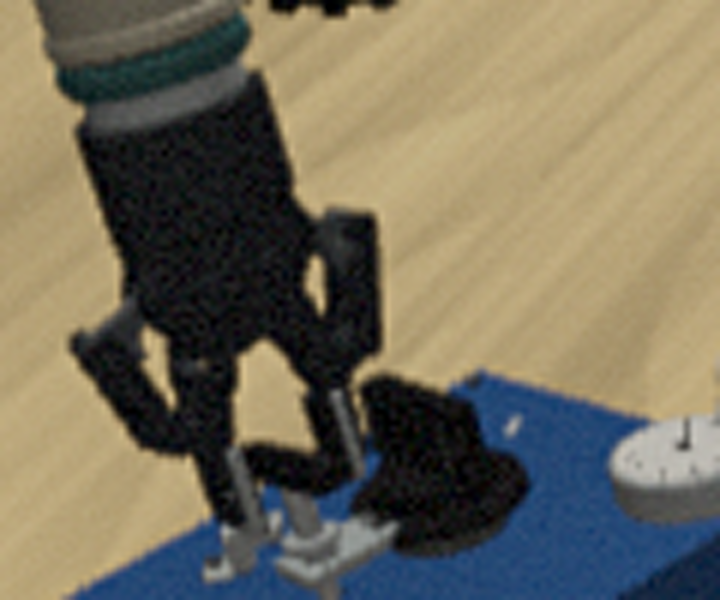

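The picture shows the handle now well between the pads. Close.

Request:
{"name": "step_arm", "arguments": {
  "deltas": [
    [[0,0,0,0,0,0,0],[0,0,0,0,0,0,0],[0,0,0,0,0,0,0],[0,0,0,0,0,0,0],[0,0,0,0,0,0,0]]
  ]
}}

```text
clock: 5.25
eef_pos: [529.7, -56.8, 127.7]
tool_rot: [3.141, 0.385, 2.809]
force: [-0.5, 1.0, 4.4]
width: 13.0
```

```bash
python3 - <<'E'
from h import *
s=ctrl.read_state(); print(s['eef_pos'],s['tool_rot'],s['force'],s['torque'],s['width'])
E
```

```text
[529.65248914 -56.77763386 127.70930756] [3.14117288 0.38494426 2.80877782] [-0.47920906  0.9615396   4.40623889] [ 0.07223252  0.47361203 -0.05144337] 12.99946421845277
```

Request:
{"name": "step_arm", "arguments": {
  "deltas": [
    [[0,-1.8,0.6,4.6,0,0,0],[0,-1.8,0.6,4.6,0,0,0],[0,-1.8,0.6,4.6,0,0,0],[0,-1.8,0.6,4.6,0,0,0]]
  ]
}}

```text
clock: 5.58
eef_pos: [522.4, -54.5, 145.9]
tool_rot: [3.141, 0.384, 2.809]
force: [-0.3, 0.6, -1.0]
width: 12.8
```

```bash
python3 - <<'E'
from h import *
s=ctrl.read_state(); print(s['eef_pos'],s['tool_rot'],s['force'],s['torque'],s['width'])
grab('scene','s6'); crop('s6',170,120,290,220,'s6b')
E
```

```text
[522.35784312 -54.46753021 145.8842452 ] [3.14145572 0.38430652 2.80874299] [-0.25204648  0.5854908  -0.96122257] [0.16010252 0.34632287 0.04049045] 12.796471542741163
scale 6.0
```

View pics/s6b.png

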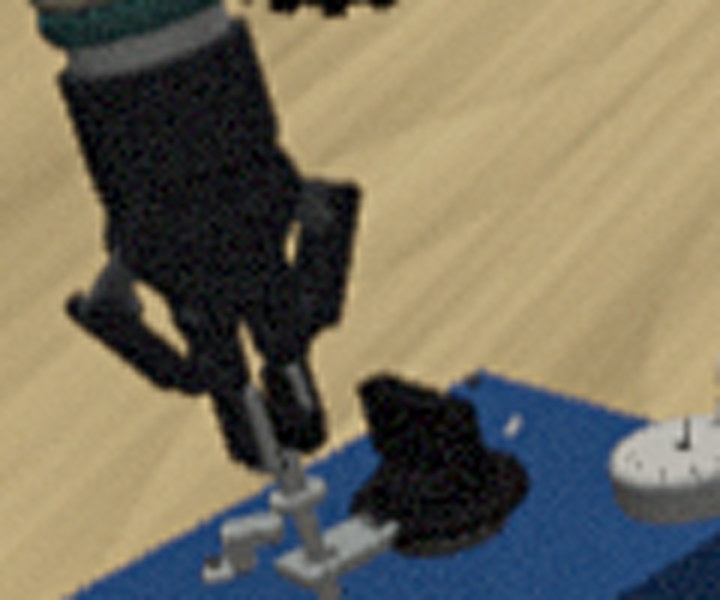

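Request:
{"name": "step_arm", "arguments": {
  "deltas": [
    [[0,-3.2,1.1,8.3,0,0,0],[0,-3.2,1.1,8.3,0,0,0],[0,-3.2,1.1,8.3,0,0,0],[0,-3.2,1.1,8.3,0,0,0],[0,-3.2,1.1,8.3,0,0,0],[0,-3.2,1.1,8.3,0,0,0],[0,0,0,0,0,0,0]]
  ]
}}

```text
clock: 6.22
eef_pos: [503.3, -47.7, 196.5]
tool_rot: [3.141, 0.386, 2.808]
force: [0.0, -0.7, -0.5]
width: 12.5
```

```bash
python3 - <<'E'
from h import *
grab('scene','s7'); crop('s7',170,90,290,220,'s7b')
grab('wrist','w7'); s=load('w7')[3]; print(s['eef_pos'],s['tool_rot'],s['force'],s['width'])
im=cv2.imread('pics/w7.png'); cv2.imwrite('pics/w7b.png',cv2.resize(im,(800,600),interpolation=cv2.INTER_CUBIC))
E
```

```text
scale 4.615384615384615
[503.33116357 -48.00224346 195.91952205] [3.14092352 0.38544413 2.80802403] [ 0.72856292  0.64779872 -1.50652236] 12.784647887572717
```

View pics/s7b.png

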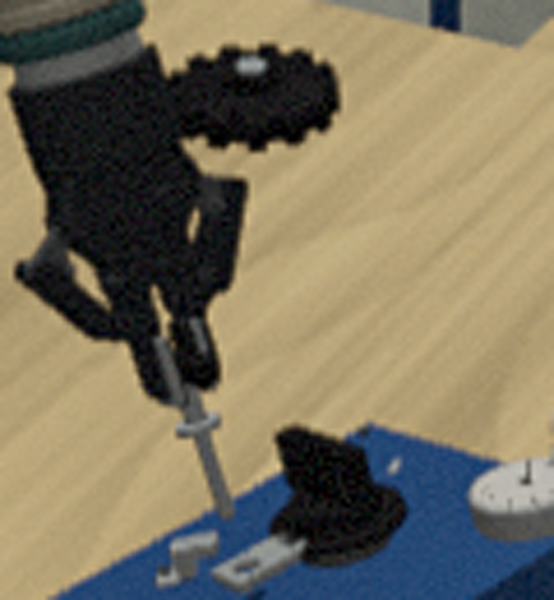

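View pics/w7b.png

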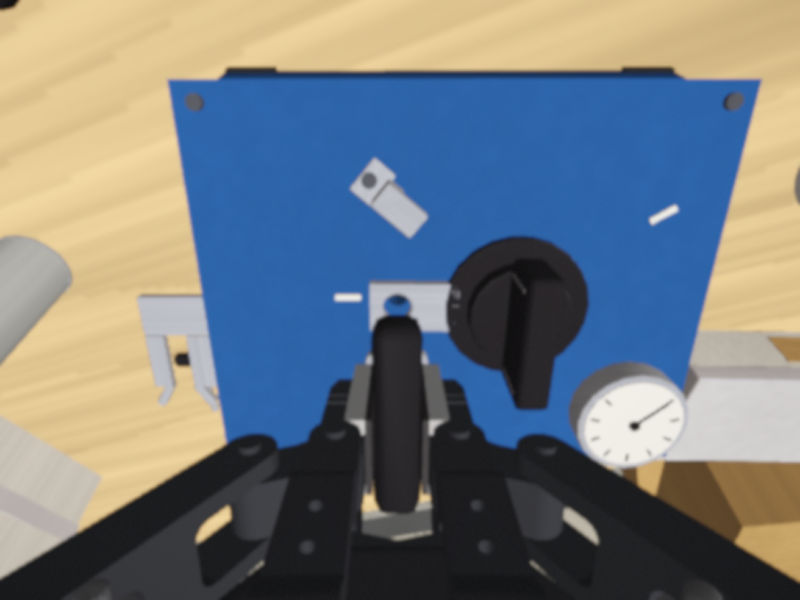

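```bash
python3 - <<'E'
from segs import *
from scipy.spatial.transform import Rotation as Ro
RT=lambda s:Ro.from_euler('xyz',s['tool_rot']).as_matrix()
e=np.array([529.65,-56.8,127.7]); st=load('w7')[3]; Rt=RT(st)
g=Rt.T@(B+R@np.array([-7.2,-.5,57])-e); print('handle in tool (from model)',g)
h=st['eef_pos']+Rt@g
for d in (0,35,85): 
    P=h+Rt@[0,0,d]; q=proj('s7',P)[0]; print(d,P.round(1),'scene crop',((q+.5-[170,90])*4.615).round(0),'wrist800',(proj('w7',P)[0]*1.5625).round(0), 'panel',(R.T@(P-B)).round(1))
# wrist depth of handle top in tool frame
P=(cloud('w7')-st['eef_pos'])@Rt
for v in (320,340,360,380,400,420,440): 
    print(v,P[int(v/1.5625),int(397/1.5625)].round(1))
E
```

```text
handle in tool (from model) [ -0.86209719  -0.58804058 -34.98434314]
0 [491.5 -44.5 228.7] scene crop [178. 370.] wrist800 [396. 423.] panel [-13.5  -0.8 130.4]
35 [503.9 -48.8 196.2] scene crop [199. 433.] wrist800 [396. 372.] panel [-10.6  -0.8  95.5]
85 [521.7 -54.9 149.9] scene crop [227. 520.] wrist800 [396. 325.] panel [-6.3 -0.8 45.7]
320 [ 31.3  -0.5 -34.5]
340 [ 28.4  -0.5 -42.3]
360 [ 22.6  -0.5 -42.1]
380 [ 16.7  -0.4 -42.2]
400 [ 10.8  -0.4 -42.6]
420 [  4.8  -0.4 -42.3]
440 [ -1.5  -0.4 -42.4]
```

Request:
{"name": "step_arm", "arguments": {
  "deltas": [
    [[0,4.9,-18.4,0,0.0035,0.01,0],[0,4.9,-18.4,0,0.0035,0.01,0],[0,4.9,-18.4,0,0.0035,0.01,0],[0,4.9,-18.4,0,0.0035,0.01,0],[0,4.9,-18.4,0,0.0035,0.01,0],[0,4.9,-18.4,0,0.0035,0.01,0],[0,4.9,-18.4,0,0.0035,0.01,0],[0,4.9,-18.4,0,0.0035,0.01,0],[0,0,0,0,0,0,0]]
  ]
}}

```text
clock: 7.07
eef_pos: [542.7, -200.4, 194.2]
tool_rot: [-3.141, 0.299, 2.802]
force: [0.0, 0.2, -0.4]
width: 12.9
```

```bash
cat > look.py <<'E'
from segs import *
from scipy.spatial.transform import Rotation as Ro
import sys
def look(n,cam='wrist'):
    grab(cam,n); s=load(n)[3]; Rt=Ro.from_euler('xyz',s['tool_rot']).as_matrix()
    print('tcp',s['eef_pos'].round(1),'rpy',s['tool_rot'].round(3),'F',s['force'].round(1),'w',round(s['width'],1),'t',s['clock'])
    print('panel tcp',(R.T@(s['eef_pos']-B)).round(1),'axis err',(R.T@Rt).round(3)[:,2],'q',s['qpos'].round(2))
    im=cv2.imread(f'pics/{n}.png'); cv2.imwrite(f'pics/{n}b.png',cv2.resize(im,(800,600),interpolation=cv2.INTER_CUBIC))
E
python3 - <<'E'
from look import *
look('w8'); look('s8','scene'); crop('s8',150,130,290,235,'s8c')
E
```

```text
tcp [ 542.7 -200.4  194.2] rpy [-3.141  0.299  2.802] F [ 0.   0.2 -0.4] w 12.9 t 7.0667
panel tcp [  71.1 -131.4   68.1] axis err [-0.001 -0.003 -1.   ] q [ 0.75  0.49 -0.64  2.03  0.72  0.51  0.84]
tcp [ 542.2 -197.9  194.1] rpy [3.141 0.298 2.804] F [ 0.8 -0.2 -0.4] w 12.7 t 7.1167
panel tcp [  69.8 -129.2   68.4] axis err [-0.002 -0.001 -1.   ] q [ 0.75  0.49 -0.64  2.03  0.72  0.5   0.84]
scale 5.714285714285714
```

View pics/w8b.png

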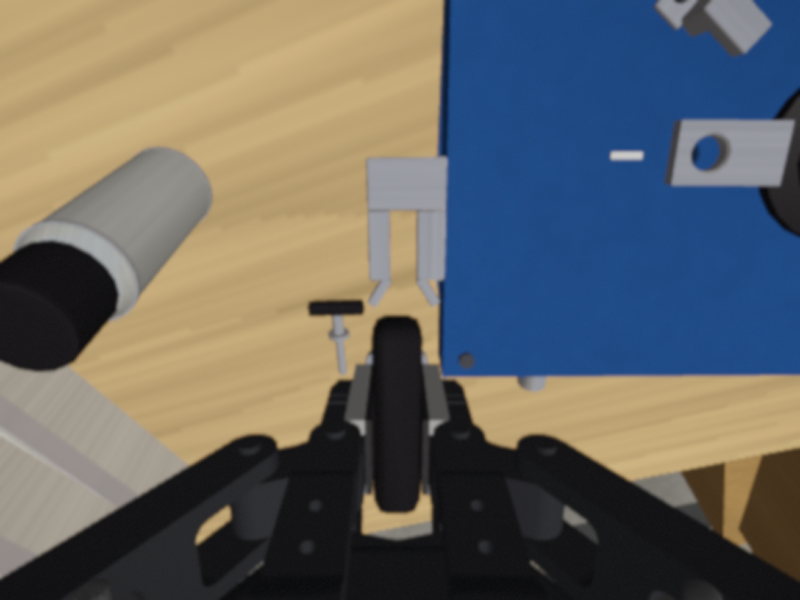

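View pics/s8b.png

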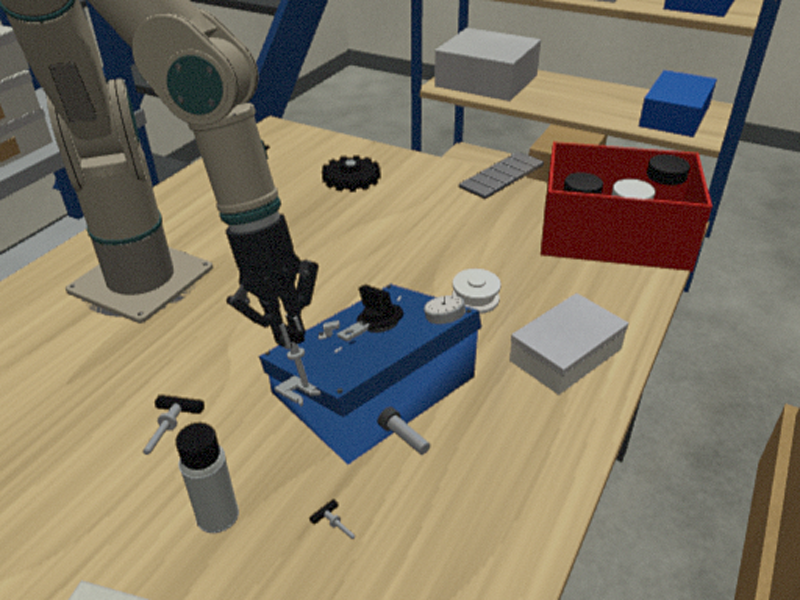

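```bash
python3 - <<'E'
from look import *
look('w9'); draw('w9',[],'w9k',(215,80,305,210),5)
E
```

```text
tcp [ 541.9 -196.   194.1] rpy [3.141 0.298 2.806] F [-1.4  1.2 -1.6] w 12.8 t 7.1667
panel tcp [  68.9 -127.6   68.7] axis err [-0.002 -0.    -1.   ] q [ 0.75  0.49 -0.64  2.04  0.72  0.5   0.84]
```

View pics/w9k.png

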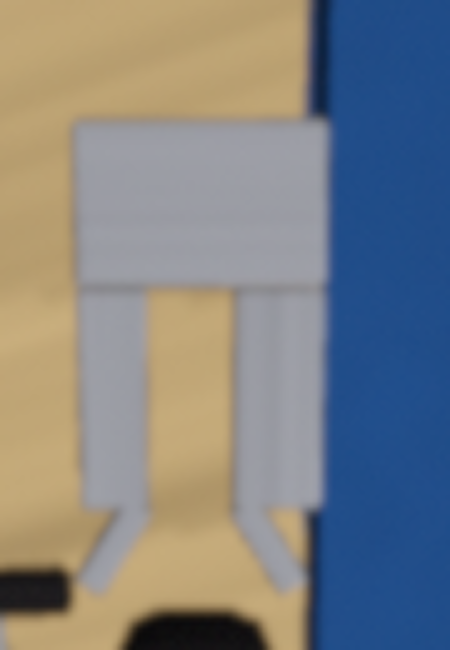

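```bash
python3 - <<'E'
from look import *
im,d,info,st=load('w9');K=info['intrinsics'];Rc=cv2.Rodrigues(info['rvec'])[0];C=-Rc.T@info['tvec']
Rt=Ro.from_euler('xyz',st['tool_rot']).as_matrix()
def plane(px,z):
    ray=R.T@(Rc.T@np.linalg.inv(K)@np.r_[px,1]); c=R.T@(C-B)
    return c+ray*(z-c[2])/ray[2]
f=lambda p:(np.array(p)+.5)/5-.5+np.array((215,80))
for z in (0,-2):
  for p in [(147,300),(233,300),(147,490),(233,490),(190,287),(190,510),(325,400),(330,300)]: print(z,p,plane(f(p),z).round(1))
# depth of plate
for p in [(110,400),(280,400),(200,200),(400,400)]: print(p,(R.T@(world('w9',[f(p)])[0]-B)).round(1))
print('seat',(R.T@(st['eef_pos']+Rt@[-.9,-.5,.3]-B)).round(1))
E
```

```text
0 (147, 300) [  23.  -135.2    0. ]
0 (233, 300) [  23.  -122.5    0. ]
0 (147, 490) [  51.9 -135.5    0. ]
0 (233, 490) [  51.9 -122.4    0. ]
0 (190, 287) [  21.1 -128.8    0. ]
0 (190, 510) [  55. -129.    0.]
0 (325, 400) [  38.  -108.6    0. ]
0 (330, 300) [  23.1 -108.2    0. ]
-2 (147, 300) [  23.2 -135.3   -2. ]
-2 (233, 300) [  23.3 -122.5   -2. ]
-2 (147, 490) [  52.4 -135.6   -2. ]
-2 (233, 490) [  52.4 -122.3   -2. ]
-2 (190, 287) [  21.3 -128.8   -2. ]
-2 (190, 510) [  55.6 -129.    -2. ]
-2 (325, 400) [  38.4 -108.4   -2. ]
-2 (330, 300) [  23.3 -108.    -2. ]
(110, 400) [  37.8 -140.9    0.4]
(280, 400) [  38.1 -115.3   -0.5]
(200, 200) [   8.7 -127.3   -1. ]
(400, 400) [ 38.1 -97.3  -0.3]
seat [  69.8 -128.1   68.4]
```

Request:
{"name": "step_arm", "arguments": {
  "deltas": [
    [[0,0,0,0,0,0,0],[0,0,0,0,0,0,0],[0,2.8,-1,-9.6,0,0,0],[0,2.8,-1,-9.6,0,0,0],[0,0,0,0,0,0,0],[0,0,0,0,0,0,0]]
  ]
}}

```text
clock: 7.72
eef_pos: [547.5, -196.6, 175.0]
tool_rot: [3.141, 0.297, 2.809]
force: [-0.2, 0.4, -1.7]
width: 12.9
```

```bash
python3 - <<'E'
from look import *
look('w10'); look('s10','scene'); crop('s10',150,170,270,260,'s10c')
E
```

```text
tcp [ 547.5 -196.6  175. ] rpy [3.141 0.297 2.809] F [-0.2  0.4 -1.7] w 12.9 t 7.7167
panel tcp [  68.6 -126.3   48.8] axis err [-0.003  0.    -1.   ] q [ 0.71  0.52 -0.6   2.04  0.76  0.47  0.8 ]
tcp [ 547.8 -196.6  175.6] rpy [3.141 0.298 2.809] F [ 0.3  0.5 -2.4] w 13.2 t 7.7667
panel tcp [  69.  -126.2   49.3] axis err [-0.002  0.    -1.   ] q [ 0.71  0.52 -0.6   2.04  0.76  0.47  0.8 ]
scale 6.666666666666667
```

View pics/s10c.png

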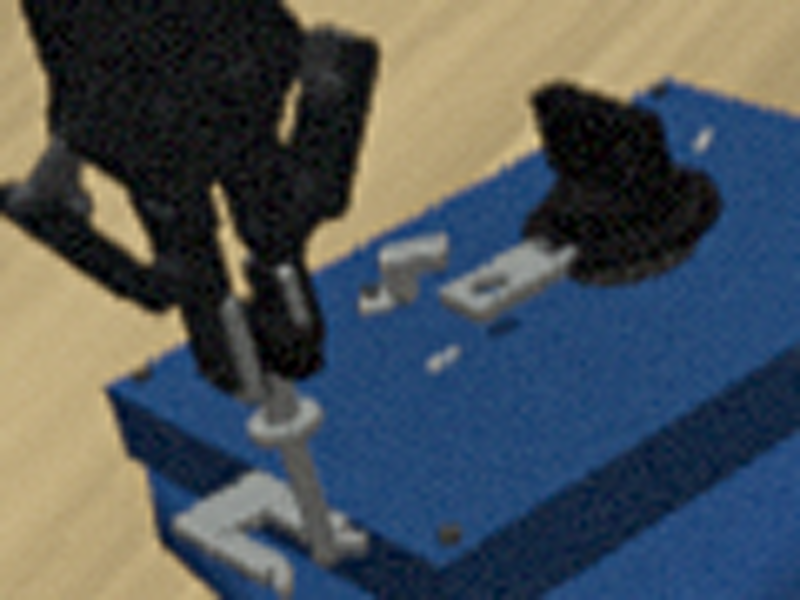

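Request:
{"name": "step_arm", "arguments": {
  "deltas": [
    [[0,1.9,-1.8,-8.6,0,0,0],[0,1.9,-1.8,-8.6,0,0,0],[0,2.5,-0.9,-8.6,0,0,0],[0,2.5,-0.9,-8.6,0,0,0],[0,2.5,-0.9,-8.6,0,0,0],[0,0,0,0,0,0,0],[0,0,0,0,0,0,0]]
  ]
}}

```text
clock: 8.4
eef_pos: [559.1, -202.9, 132.3]
tool_rot: [3.141, 0.298, 2.809]
force: [-0.5, 0.4, -1.5]
width: 12.4
```

```bash
python3 - <<'E'
from look import *
look('w11'); look('s11','scene'); crop('s11',150,170,270,260,'s11c')
E
```

```text
tcp [ 559.1 -202.9  132.3] rpy [3.141 0.298 2.809] F [-0.5  0.4 -1.5] w 12.4 t 8.4
panel tcp [  68.4 -128.5    4.2] axis err [-0.002  0.    -1.   ] q [ 0.63  0.59 -0.49  2.05  0.87  0.38  0.7 ]
tcp [ 559.3 -203.   132.9] rpy [3.141 0.299 2.809] F [-0.1  0.2 -0.4] w 13.0 t 8.45
panel tcp [  68.8 -128.4    4.7] axis err [-0.001  0.001 -1.   ] q [ 0.63  0.59 -0.49  2.05  0.87  0.38  0.7 ]
scale 6.666666666666667
```

View pics/s11c.png

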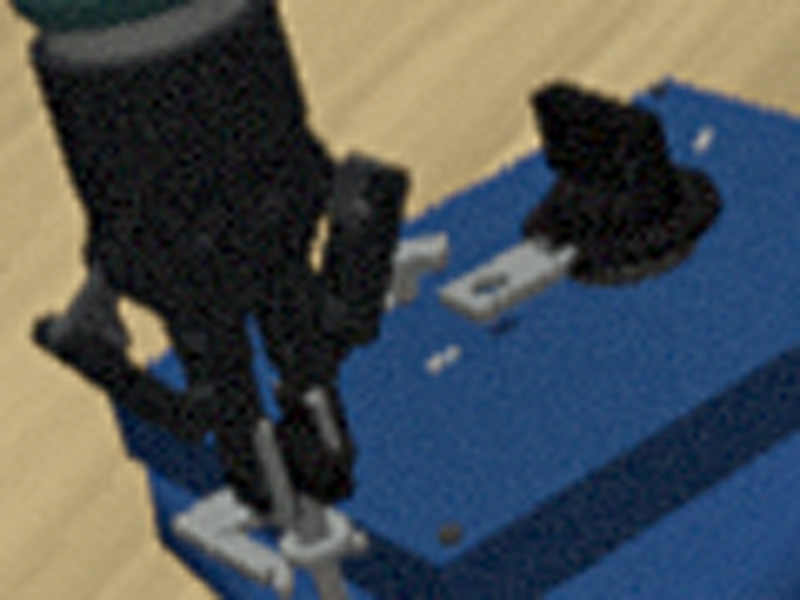

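View pics/w11b.png

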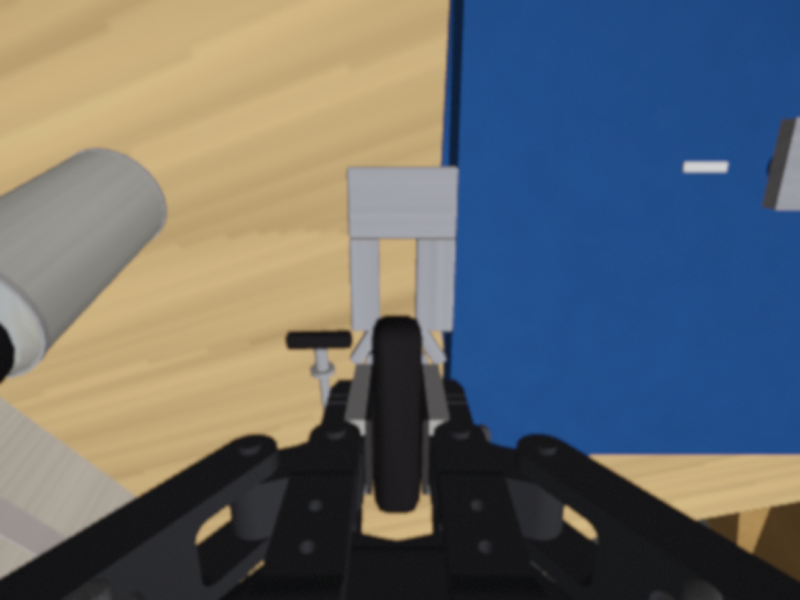

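Request:
{"name": "step_arm", "arguments": {
  "deltas": [
    [[0,-5.4,1.9,-1.8,0,0,0],[0,-5.4,1.9,-1.8,0,0,0],[0,-5.4,1.8,-1.7,0,0,0],[0,-5.4,1.9,-1.8,0,0,0],[0,-5.4,1.8,-1.7,0,0,0],[0,-5.4,1.9,-1.8,0,0,0],[0,0,0,0,0,0,0],[0,0,0,0,0,0,0]]
  ]
}}

```text
clock: 9.17
eef_pos: [526.5, -192.0, 122.6]
tool_rot: [3.141, 0.299, 2.809]
force: [0.5, -0.3, -0.8]
width: 12.4
```

```bash
python3 - <<'E'
from look import *
look('w12'); look('s12','scene'); crop('s12',150,170,270,260,'s12c')
E
```

```text
tcp [ 526.5 -192.   122.6] rpy [3.141 0.299 2.809] F [ 0.5 -0.3 -0.8] w 12.4 t 9.1667
panel tcp [  32.7 -128.7    5.1] axis err [-0.001  0.    -1.   ] q [ 0.58  0.56 -0.41  2.15  0.96  0.29  0.59]
tcp [ 527.1 -192.1  122.8] rpy [3.141 0.3   2.809] F [ 0.5 -0.5 -1. ] w 13.1 t 9.2167
panel tcp [  33.3 -128.6    5.1] axis err [-0.  0. -1.] q [ 0.58  0.56 -0.41  2.15  0.96  0.29  0.59]
scale 6.666666666666667
```

View pics/s12c.png

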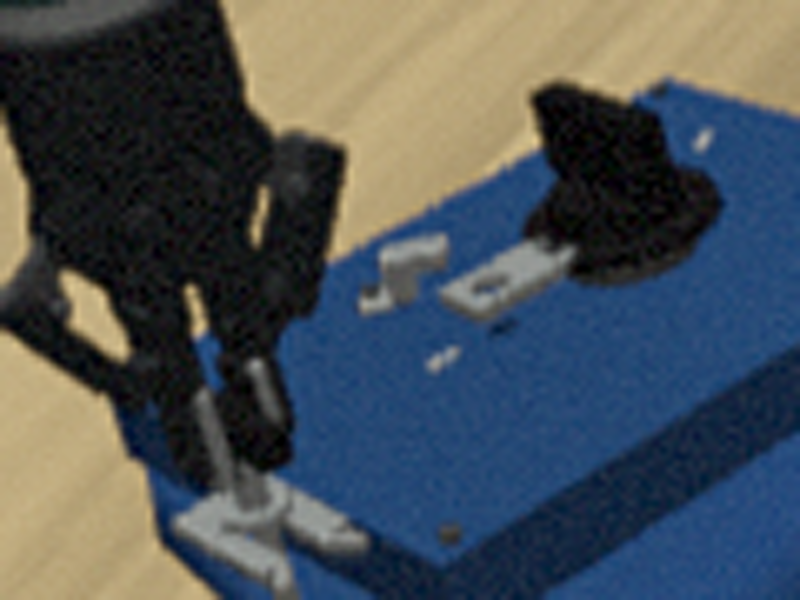

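View pics/w12b.png

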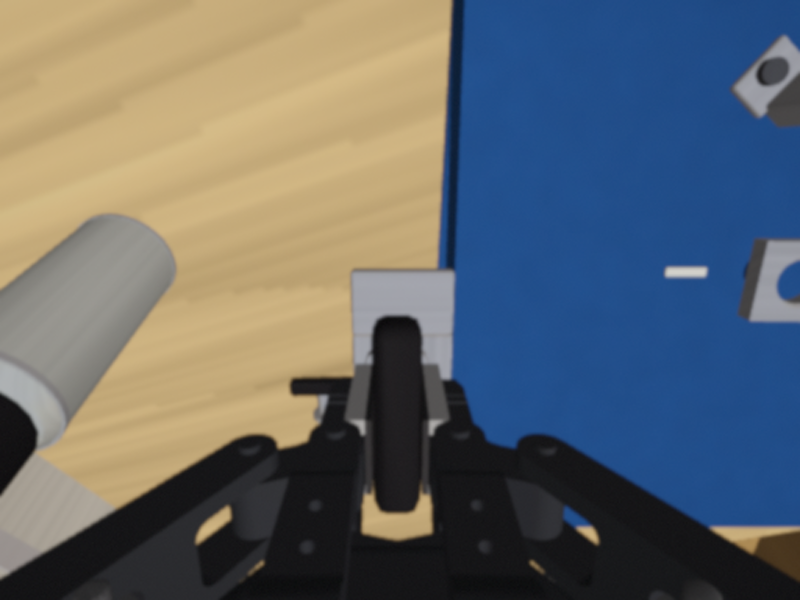

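Request:
{"name": "step_arm", "arguments": {
  "deltas": [
    [[0,-2.7,1,-0.9,0,0,0],[0,-2.7,0.9,-0.9,0,0,0],[0,0,0,0,0,0,0],[0,0.6,-0.2,-1.9,0,0,0],[0,0.5,-0.2,-1.9,0,0,0],[0,0,0,0,0,0,0]]
  ]
}}

```text
clock: 9.77
eef_pos: [522.6, -190.7, 116.7]
tool_rot: [3.141, 0.299, 2.809]
force: [-0.8, 1.2, -1.0]
width: 12.7
```

```bash
python3 - <<'E'
from look import *
look('w13'); look('s13','scene'); crop('s13',150,200,230,260,'s13c')
E
```

```text
tcp [ 522.6 -190.7  116.7] rpy [3.141 0.299 2.809] F [-0.8  1.2 -1. ] w 12.7 t 9.7667
panel tcp [  27.  -128.8    0.6] axis err [-0.001  0.    -1.   ] q [ 0.57  0.56 -0.4   2.16  1.02  0.27  0.53]
tcp [ 522.6 -190.7  116.8] rpy [3.141 0.299 2.809] F [ 0.1  0.4 -0.2] w 13.3 t 9.8167
panel tcp [  27.  -128.7    0.7] axis err [-0.001  0.    -1.   ] q [ 0.57  0.56 -0.4   2.16  1.02  0.27  0.53]
scale 10.0
```

View pics/s13c.png

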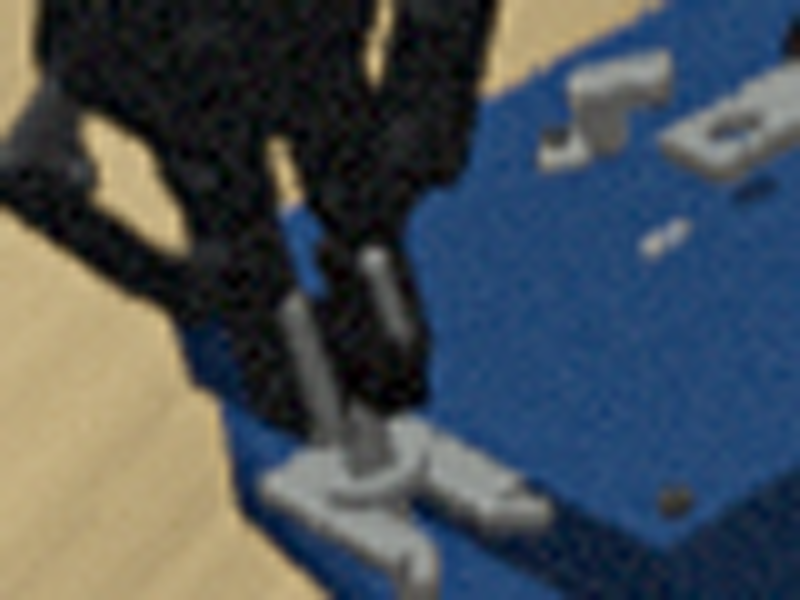

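Request:
{"name": "step_arm", "arguments": {
  "deltas": [
    [[0,0.3,-0.1,-1,0,0,0],[0,0,0,0,0,0,0],[0,0,0,0,0,0,0]]
  ]
}}

```text
clock: 10.12
eef_pos: [522.8, -190.7, 116.6]
tool_rot: [3.142, 0.3, 2.809]
force: [-3.5, 0.9, 5.1]
width: 12.8
```

Request:
{"name": "step_arm", "arguments": {
  "deltas": [
    [[0,0.3,-0.1,-1,0,0,0],[0,0,0,0,0,0,0],[0,0,0,0,0,0,0]]
  ]
}}

```text
clock: 10.37
eef_pos: [523.0, -190.8, 116.5]
tool_rot: [-3.141, 0.301, 2.809]
force: [-7.4, 2.4, 17.3]
width: 13.0
```

```bash
python3 - <<'E'
from look import *
look('s14','scene'); crop('s14',150,200,230,260,'s14c')
E
```

```text
tcp [ 523.  -190.8  116.5] rpy [-3.141  0.301  2.809] F [-7.4  2.4 17.3] w 13.0 t 10.3667
panel tcp [  27.3 -128.8    0.3] axis err [ 0.001 -0.001 -1.   ] q [ 0.57  0.56 -0.39  2.16  1.03  0.27  0.52]
scale 10.0
```

View pics/s14c.png

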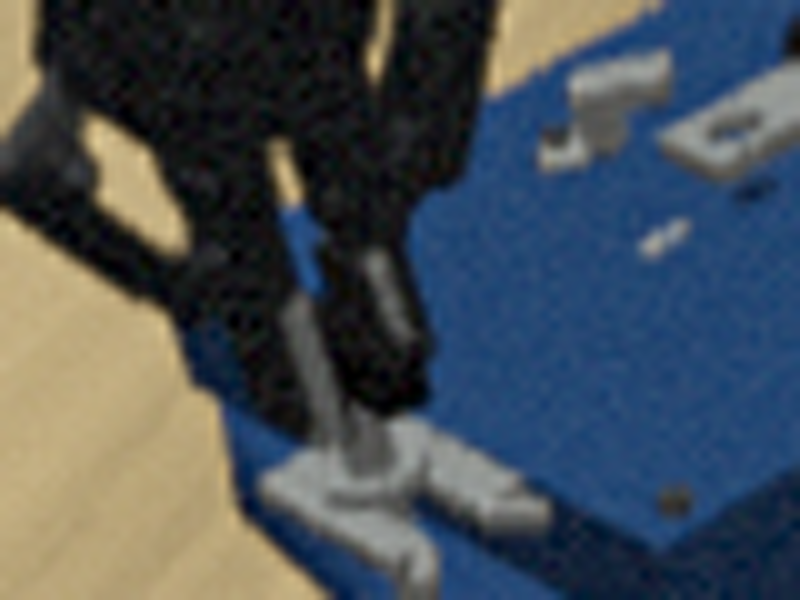

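Request:
{"name": "step_arm", "arguments": {
  "deltas": [
    [[0,-0.4,0.1,1.5,0,0,0],[0,0,0,0,0,0,0],[0.45,0,0,0,0,0,0],[0.45,0,0,0,0,0,0],[0.45,0,0,0,0,0,0],[0.45,0,0,0,0,0,0],[0.45,0,0,0,0,0,0]]
  ]
}}

```text
clock: 11.0
eef_pos: [522.8, -190.7, 116.4]
tool_rot: [3.141, 0.299, 2.809]
force: [0.2, 0.3, -1.2]
width: 38.4
```

```bash
python3 - <<'E'
from look import *
look('s15','scene'); crop('s15',150,200,230,260,'s15c')
look('w15')
E
```

```text
tcp [ 522.8 -190.7  116.4] rpy [3.141 0.299 2.809] F [ 0.2  0.3 -1.2] w 38.4 t 11.0
panel tcp [  27.1 -128.7    0.3] axis err [-0.001  0.    -1.   ] q [ 0.57  0.57 -0.4   2.16  1.03  0.27  0.53]
scale 10.0
tcp [ 522.8 -190.7  116.4] rpy [3.141 0.299 2.809] F [-0.5  0.7 -0.1] w 38.3 t 11.05
panel tcp [  27.1 -128.8    0.3] axis err [-0.001  0.    -1.   ] q [ 0.57  0.57 -0.4   2.16  1.03  0.27  0.53]
```

View pics/s15c.png

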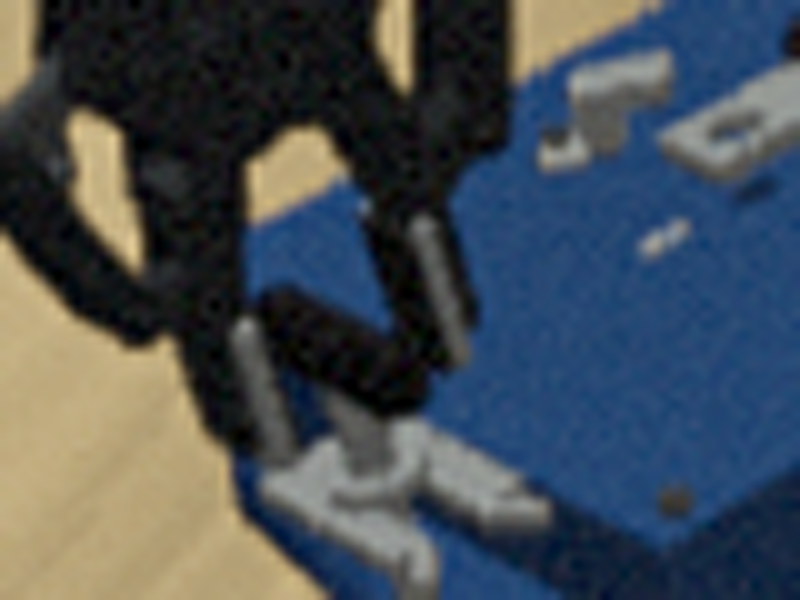

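View pics/w15b.png

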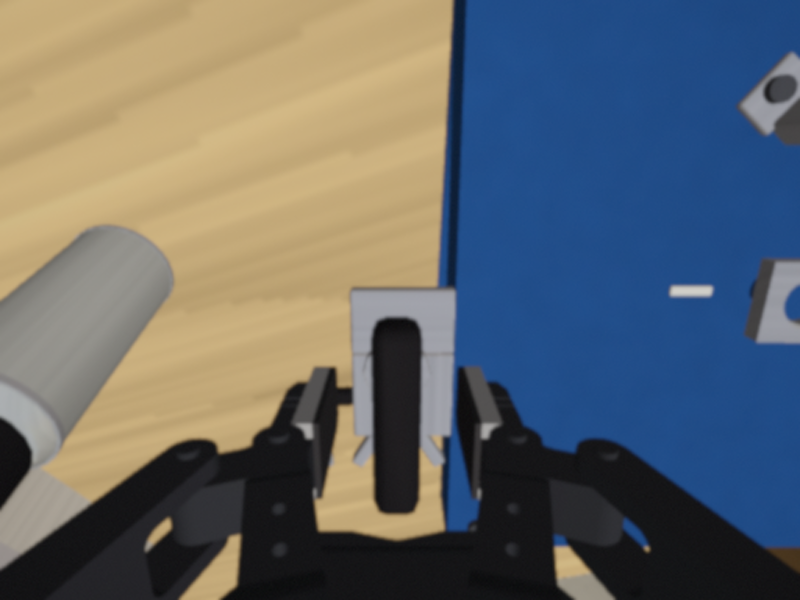

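Request:
{"name": "step_arm", "arguments": {
  "deltas": [
    [[0.5,-2.1,0.7,7.2,0,0,0],[0.5,-4.2,1.4,14.3,0,0,0],[0.5,-4.2,1.5,14.3,0,0,0],[0.5,-4.2,1.4,14.3,0,0,0],[0.5,-4.2,1.5,14.3,0,0,0],[0.5,-2.1,0.7,7.2,0,0,0]]
  ]
}}

```text
clock: 11.6
eef_pos: [501.9, -183.5, 189.5]
tool_rot: [3.141, 0.301, 2.809]
force: [-0.2, -0.4, 0.1]
width: 43.1
```

Request:
{"name": "step_arm", "arguments": {
  "deltas": [
    [[0.5,4.4,23.7,-1.1,0,0,0],[0.5,4.3,23.7,-1.1,0,0,0],[0.5,4.4,23.6,-1.1,0,0,0],[0.5,4.3,23.6,-1.1,0,0,0],[0.5,4.4,23.7,-1.1,0,0,0],[0.5,4.3,23.7,-1.1,0,0,0],[0.5,4.4,23.6,-1.1,0,0,0],[0.5,4.4,23.6,-1.2,0,0,0],[0.5,0,0,0,0,0,0],[0.5,0,0,0,0,0,0]]
  ]
}}

```text
clock: 12.43
eef_pos: [536.9, 7.5, 179.0]
tool_rot: [3.141, 0.299, 2.812]
force: [1.0, -0.3, -0.2]
width: 42.7
```

```bash
python3 - <<'E'
from look import *
look('s16','scene'); crop('s16',150,170,270,260,'s16c')
look('w16')
E
```

```text
tcp [536.9   7.5 179. ] rpy [3.141 0.299 2.812] F [ 1.  -0.3 -0.2] w 42.7 t 12.4333
panel tcp [-3.4 63.2 75.3] axis err [-0.001  0.002 -1.   ] q [ 0.24  0.45 -0.55  2.13  0.88  0.51  0.25]
scale 6.666666666666667
tcp [536.4   5.7 178.9] rpy [-3.141  0.299  2.81 ] F [-0.2  0.2  0.1] w 42.7 t 12.4833
panel tcp [-3.3 61.4 75.1] axis err [-0.001 -0.    -1.   ] q [ 0.24  0.45 -0.55  2.13  0.88  0.52  0.25]
```

View pics/s16c.png

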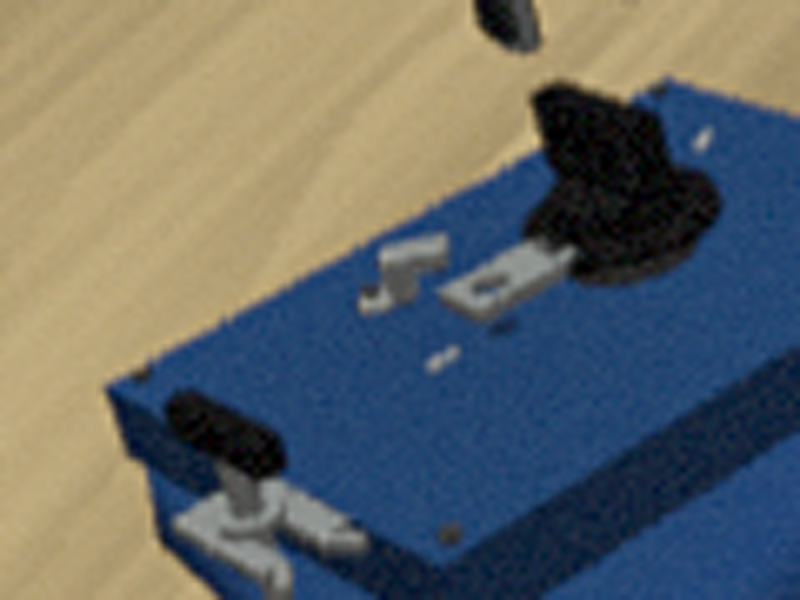

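View pics/w16b.png

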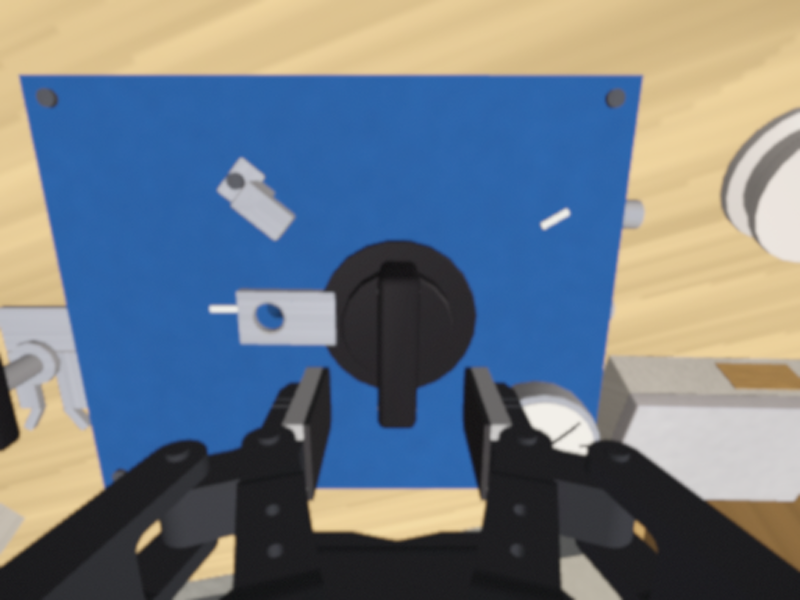

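```bash
python3 - <<'E'
from look import *
im,d,info,st=load('w16');K=info['intrinsics'];Rc=cv2.Rodrigues(info['rvec'])[0];C=-Rc.T@info['tvec']
def plane(px,z):
    ray=R.T@(Rc.T@np.linalg.inv(K)@np.r_[px,1]); c=R.T@(C-B)
    return c+ray*(z-c[2])/ray[2]
f=lambda p:(np.array(p)+.5)/1.5625-.5
for p,z in [((398,265),64),((397,427),64),((381,400),64),((415,400),64),((400,240),18),((400,388),18),((325,315),18),((476,315),18),((237,289),18),((237,345),18),((245,316),18)]: print(p,plane(f(p),z).round(1))
P=cloud('w16')
for p in [(398,300),(398,400),(398,350),(290,320),(360,330),(440,330),(500,150)]: print(p,(R.T@(P[int(p[1]/1.5625),int(p[0]/1.5625)]-B)).round(1))
E
```

```text
(398, 265) [-39.6  61.3  64. ]
(397, 427) [27.2 61.  64. ]
(381, 400) [15.  54.7 64. ]
(415, 400) [15.  68.1 64. ]
(400, 240) [-40.9  62.3  18. ]
(400, 388) [33.3 62.5 18. ]
(325, 315) [-5.  26.8 18. ]
(476, 315) [-5.1 98.6 18. ]
(237, 289) [-17.8 -13.9  18. ]
(237, 345) [ 10.4 -16.5  18. ]
(245, 316) [ -4.5 -11.3  18. ]
(398, 300) [-26.   61.   63.4]
(398, 400) [15.6 61.1 63.2]
(398, 350) [-6.1 61.  63.8]
(290, 320) [-2.8  9.6 17.6]
(360, 330) [-1.8 44.1 29.9]
(440, 330) [-1.7 80.3 29.3]
(500, 150) [-80.  109.4  -1.6]
```

Request:
{"name": "step_arm", "arguments": {
  "deltas": [
    [[0.5,2.1,-0.8,-9.8,0,0,0],[0.5,2.8,-1,-9.8,0,0,0],[0.5,2.8,-1,-9.8,0,0,0],[0.5,2.8,-1,-9.8,0,0,0],[0.5,2.8,-0.9,-8.6,0,0,0],[0.5,2.5,-0.9,-8.6,0,0,0],[0.5,0,0,0,0,0,0],[0.5,0,0,0,0,0,0]]
  ]
}}

```text
clock: 13.2
eef_pos: [552.0, -1.3, 122.4]
tool_rot: [-3.141, 0.298, 2.807]
force: [-0.8, -0.2, -0.9]
width: 42.4
```

```bash
python3 - <<'E'
from look import *
look('s17','scene'); crop('s17',180,120,300,210,'s17c')
look('w17')
E
```

```text
tcp [552.   -1.3 122.4] rpy [-3.141  0.298  2.807] F [-0.8 -0.2 -0.9] w 42.4 t 13.2
panel tcp [-3.7 59.8 16.2] axis err [-0.002 -0.001 -1.   ] q [ 0.15  0.56 -0.4   2.15  1.08  0.4   0.06]
scale 6.666666666666667
tcp [552.2  -0.9 122.9] rpy [3.142 0.299 2.807] F [-0.3  0.3  0.3] w 42.7 t 13.25
panel tcp [-3.5 60.3 16.5] axis err [-0.001 -0.001 -1.   ] q [ 0.15  0.56 -0.41  2.15  1.08  0.4   0.06]
```

View pics/s17c.png

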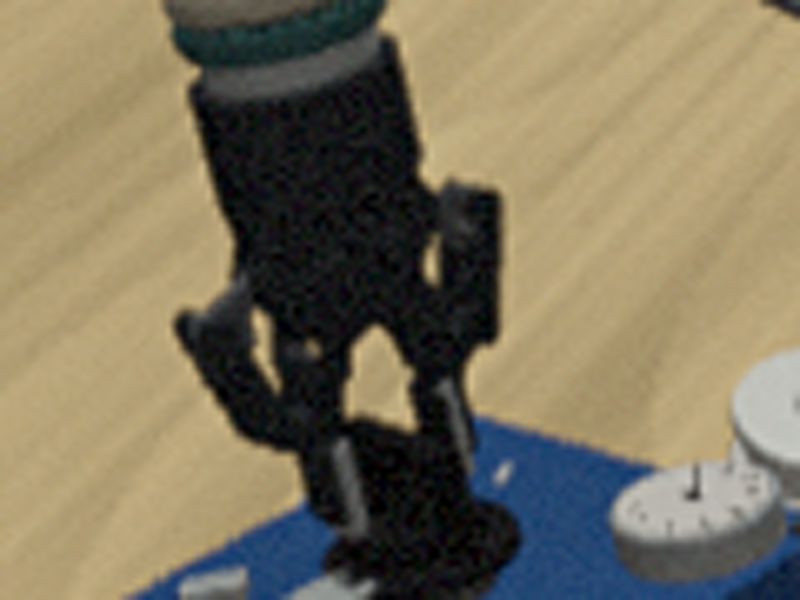

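View pics/w17b.png

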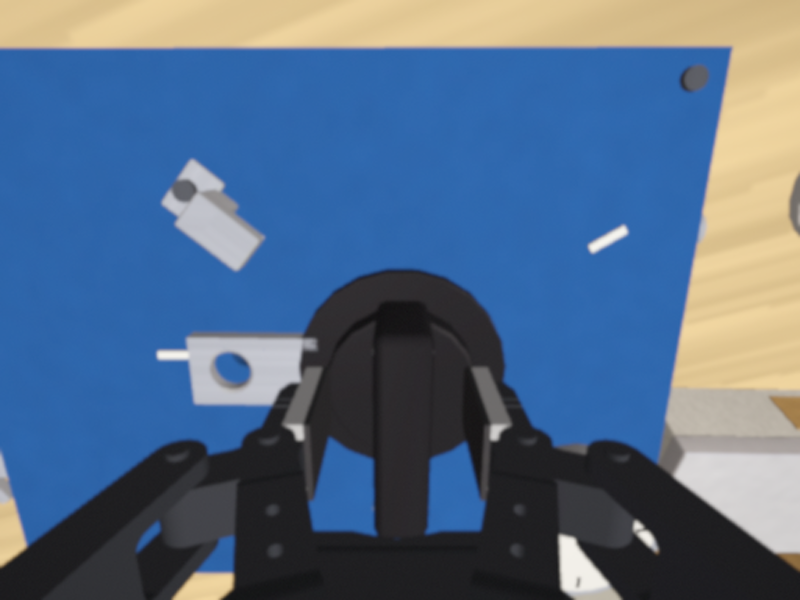

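Request:
{"name": "step_arm", "arguments": {
  "deltas": [
    [[0.5,0.4,1.1,0,0,0,0],[0,0,0,0,0,0,0],[0,0,0,0,0,0,0],[0,0,0,0,0,0,0],[0,0,0,0,0,0,0],[0,0,0,0,0,0,0]]
  ]
}}

```text
clock: 13.8
eef_pos: [552.9, 0.7, 123.3]
tool_rot: [-3.141, 0.3, 2.808]
force: [-2.7, -1.0, 5.2]
width: 15.0
```

```bash
python3 - <<'E'
from look import *
s=ctrl.read_state();print(s['force'],s['torque'],s['width'],s['eef_pos'],R.T@(s['eef_pos']-B),s['tool_rot'])
E
```

```text
[-2.6949444  -0.96829318  5.16535766] [-0.16255328  0.43754155 -0.17390722] 14.974261578405795 [552.85856165   0.66642033 123.32258189] [-3.29862978 61.98485499 16.93903754] [-3.14133603  0.30024266  2.80836155]
```

Request:
{"name": "step_arm", "arguments": {
  "deltas": [
    [[0,0.8,-0.3,-2.9,0,0,0],[0,0.8,-0.3,-2.9,0,0,0],[0,0.8,-0.3,-2.9,0,0,0],[0,0,0,0,0,0,0],[0,0,0,0,0,0,0]]
  ]
}}

```text
clock: 14.22
eef_pos: [555.3, -0.2, 114.9]
tool_rot: [-3.141, 0.301, 2.809]
force: [-4.1, -1.1, 10.6]
width: 14.7
```

```bash
python3 - <<'E'
from look import *
s=ctrl.read_state();print(R.T@s['force'],s['torque'],s['width'],R.T@(s['eef_pos']-B),s['tool_rot'])
look('w18'); P=cloud('w18')
for p in [(230,395),(260,400),(290,380),(400,330),(330,355),(120,120)]: print(p,(R.T@(P[int(p[1]/1.5625),int(p[0]/1.5625)]-B)).round(1))
E
```

```text
[-0.20527026 -2.36766695 11.20922528] [-0.25086082  0.61512967 -0.17940027] 14.702668861466485 [-3.2861127  62.0150998   8.14355737] [-3.14122778  0.30074669  2.80854912]
tcp [ 5.553e+02 -2.000e-01  1.149e+02] rpy [-3.141  0.301  2.809] F [-4.1 -1.1 10.6] w 14.7 t 14.2167
panel tcp [-3.3 62.   8.1] axis err [ 0.001 -0.001 -1.   ] q [ 0.13  0.57 -0.38  2.15  1.12  0.39  0.03]
(230, 395) [6.  0.3 9.2]
(260, 400) [ 9.2 10.6  8. ]
(290, 380) [ 0.6 22.3  8.5]
(400, 330) [-34.6  62.4  51. ]
(330, 355) [-14.5  39.3  20.7]
(120, 120) [-89.2 -29.6  -0.3]
```

View pics/w18b.png

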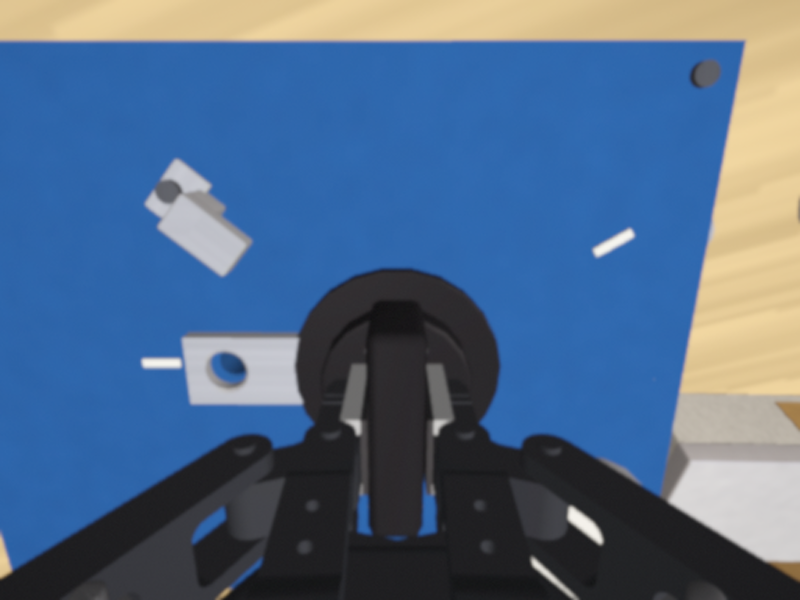

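Request:
{"name": "step_arm", "arguments": {
  "deltas": [
    [[0,0.2,-0.1,-0.6,0.028,-0.0096,-0.0955],[0,0,0,0,0.028,-0.0096,-0.0955],[0,0,0,0,0.028,-0.0096,-0.0955],[0,0,0,0,0,0,0]]
  ]
}}

```text
clock: 14.6
eef_pos: [555.7, 0.3, 114.6]
tool_rot: [3.048, 0.287, 2.491]
force: [-3.4, -0.9, 10.3]
width: 15.3
```

```bash
cat > st.py <<'E'
from look import *
s=ctrl.read_state();Rt=Ro.from_euler('xyz',s['tool_rot']).as_matrix(); A=R.T@Rt
print('F panel',(R.T@s['force']).round(1),'F tool',(Rt.T@s['force']).round(1),'T tool',(Rt.T@s['torque']).round(2),'w',round(s['width'],1),'tcp',(R.T@(s['eef_pos']-B)).round(1),'turn',round(-np.arctan2(A[0,1],A[1,1])*-1,3),'q',s['qpos'].round(2),s['clock'])
E
python3 st.py
```

```text
F panel [ 0.3 -2.  10.7] F tool [ -0.9  -1.8 -10.7] T tool [0.4  0.34 0.07] w 15.3 tcp [-3.2 62.5  7.8] turn 0.305 q [ 0.08  0.56 -0.31  2.15  1.07  0.35 -0.23] 14.6
```

Request:
{"name": "step_arm", "arguments": {
  "deltas": [
    [[0,0,0,0,0.028,-0.0096,-0.0955],[0,0,0,0,0.028,-0.0096,-0.0955],[0,0,0,0,0,0,0]]
  ]
}}

```text
clock: 14.85
eef_pos: [555.9, 0.5, 114.7]
tool_rot: [2.991, 0.262, 2.285]
force: [-4.2, -0.2, 10.3]
width: 15.2
```

```bash
python3 st.py; python3 -c "
from look import *
look('w19'); P=cloud('w19')"
```

```text
F panel [-0.7 -1.5 11. ] F tool [ -0.1  -1.7 -11. ] T tool [0.41 0.28 0.04] w 15.2 tcp [-3.  62.8  7.8] turn 0.505 q [ 0.04  0.56 -0.26  2.15  1.03  0.33 -0.4 ] 14.85
tcp [5.559e+02 5.000e-01 1.147e+02] rpy [2.991 0.262 2.285] F [-4.2 -0.2 10.3] w 15.2 t 14.85
panel tcp [-3.  62.8  7.8] axis err [ 0.001  0.001 -1.   ] q [ 0.04  0.56 -0.26  2.15  1.03  0.33 -0.4 ]
```

View pics/w19b.png

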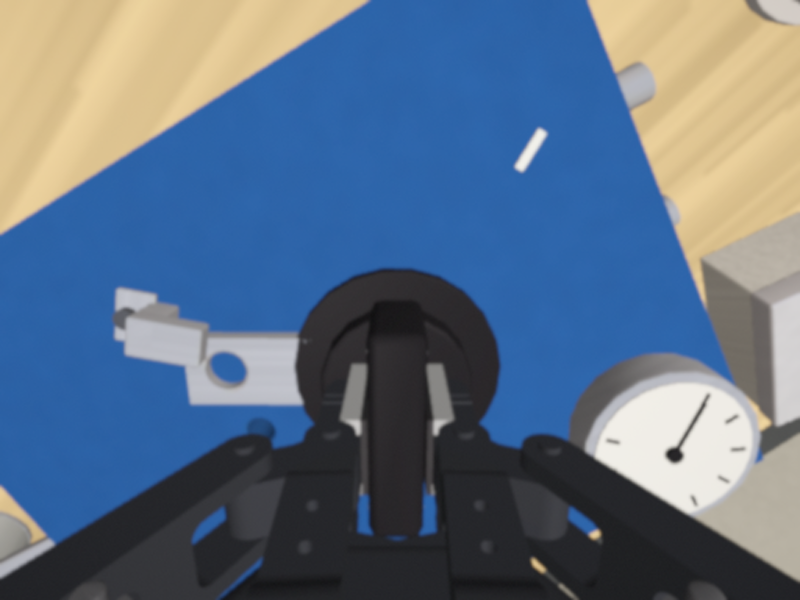

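The lug, at (190-300, 370), has dipped and is going under the bracket, with no extra force.

Request:
{"name": "step_arm", "arguments": {
  "deltas": [
    [[0,0,0,0,0.028,-0.0096,-0.0955],[0,0,0,0,0.028,-0.0096,-0.0955],[0,0,0,0,0,0,0]]
  ]
}}

```text
clock: 15.15
eef_pos: [556.2, 0.7, 114.8]
tool_rot: [2.941, 0.227, 2.082]
force: [-3.5, 0.7, 10.8]
width: 15.1
```

```bash
python3 st.py
```

```text
F panel [-0.2 -0.4 11.3] F tool [ -0.1  -0.4 -11.3] T tool [0.36 0.2  0.06] w 15.1 tcp [-2.8 63.1  7.9] turn 0.705 q [ 0.01  0.56 -0.22  2.15  0.99  0.3  -0.56] 15.15
```

Request:
{"name": "step_arm", "arguments": {
  "deltas": [
    [[0,0,0,0,0.028,-0.0096,-0.0955],[0,0,0,0,0.028,-0.0096,-0.0955],[0,0,0,0,0.028,-0.0096,-0.0955],[0,0,0,0,0.028,-0.0096,-0.0955],[0,0,0,0,0,0,0]]
  ]
}}

```text
clock: 15.57
eef_pos: [556.8, 0.9, 115.1]
tool_rot: [2.868, 0.132, 1.687]
force: [-2.7, 1.1, 10.7]
width: 15.0
```

```bash
python3 st.py
```

```text
F panel [ 0.4  0.1 11.1] F tool [ -0.    0.4 -11. ] T tool [ 0.21 -0.02  0.05] w 15.0 tcp [-2.2 63.5  8. ] turn 1.105 q [-0.04  0.55 -0.14  2.15  0.91  0.27 -0.88] 15.5667
```

Request:
{"name": "step_arm", "arguments": {
  "deltas": [
    [[0,0,0,0,0.028,-0.0096,-0.0955],[0,-0.8,0.3,2.9,0.014,-0.0048,-0.0478],[0,-0.9,0.3,2.9,0,0,0],[0,-0.9,0.3,3.1,0,0,0],[0,0,0,0,0,0,0]]
  ]
}}

```text
clock: 15.98
eef_pos: [554.5, 1.7, 123.6]
tool_rot: [2.852, 0.091, 1.546]
force: [0.2, 1.5, 6.6]
width: 15.2
```

```bash
python3 st.py
```

```text
F panel [1.7 1.4 6.4] F tool [ 0.9  2.1 -6.3] T tool [-0.25  0.07  0.08] w 15.2 tcp [-2.  63.5 16.9] turn 1.251 q [-0.04  0.53 -0.15  2.15  0.86  0.28 -0.97] 15.9833
```

Request:
{"name": "step_arm", "arguments": {
  "deltas": [
    [[0,0,0,0,0.028,-0.0096,-0.0955],[0,0,0,0,0.028,-0.0096,-0.0955],[0,0,0,0,0.028,-0.0096,-0.0955],[0,0,0,0,0.028,-0.0096,-0.0955],[0,0,0,0,0,0,0]]
  ]
}}

```text
clock: 16.4
eef_pos: [555.2, 1.5, 123.8]
tool_rot: [2.839, -0.029, 1.16]
force: [1.2, 0.7, 5.9]
width: 15.2
```

```bash
python3 st.py
```

```text
F panel [2.6 1.1 5.3] F tool [ 1.3  2.5 -5.3] T tool [-0.58  0.06  0.02] w 15.2 tcp [-1.3 63.6 16.8] turn 1.655 q [-0.09  0.53 -0.08  2.15  0.77  0.25 -1.3 ] 16.4
```

Joint 6 is at 0.25, close to its 0.23 limit. The knob is already past the bracket, so I'll release, turn the tool back half a turn and regrip.

Request:
{"name": "step_arm", "arguments": {
  "deltas": [
    [[0.5,0,0,0,0,0,0],[0.5,0,0,0,0,0,0],[0.5,0,0,0,0,0,0],[0.5,-2.8,1,9.6,0,0,0],[0.5,-2.8,1,9.6,0,0,0],[0.5,-2.8,1,9.6,0,0,0],[0.5,-2.8,1,9.6,0,0,0],[0.5,-2.8,1,9.6,0,0,0],[0.5,0,0,0,0,0,0]]
  ]
}}

```text
clock: 17.15
eef_pos: [539.0, 6.4, 171.7]
tool_rot: [2.841, -0.026, 1.163]
force: [-0.2, 0.9, -0.1]
width: 42.3
```

```bash
python3 st.py; python3 -c "
from look import *
look('w20')"
```

```text
F panel [-0.5  0.8  0. ] F tool [ 0.8 -0.6 -0. ] T tool [ 0.29  0.02 -0.04] w 42.3 tcp [-3.3 62.9 67.6] turn 1.651 q [-0.    0.43 -0.21  2.14  0.67  0.38 -1.2 ] 17.15
tcp [539.    6.4 171.7] rpy [ 2.841 -0.026  1.163] F [-0.2  0.9 -0.1] w 42.3 t 17.15
panel tcp [-3.3 62.9 67.6] axis err [ 0.002  0.003 -1.   ] q [-0.    0.43 -0.21  2.14  0.67  0.38 -1.2 ]
```

View pics/w20b.png

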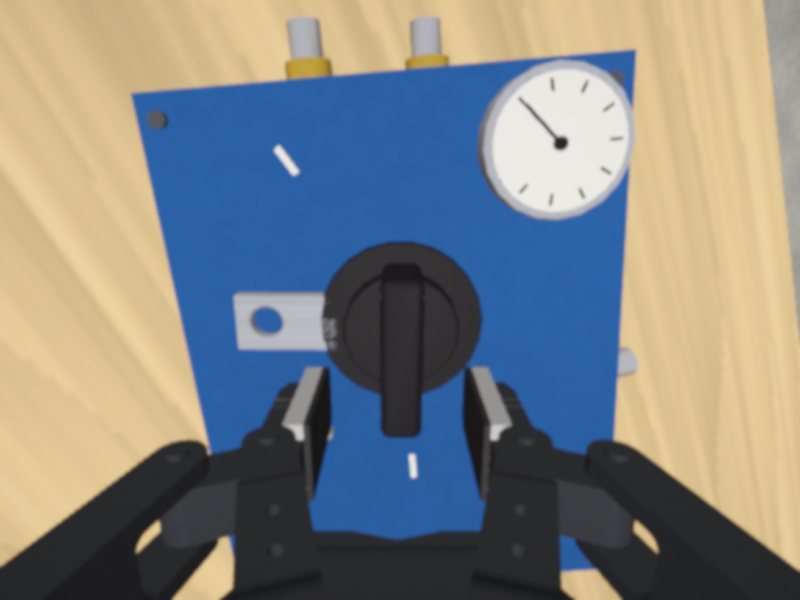

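Request:
{"name": "step_arm", "arguments": {
  "deltas": [
    [[0.5,0,0,0,-0.0335,0.0115,0.1145],[0.5,0,0,0,-0.0335,0.0115,0.1145],[0.5,0,0,0,-0.0335,0.0115,0.1145],[0.5,0,0,0,-0.0335,0.0115,0.1145],[0.5,0,0,0,-0.0335,0.0115,0.1145],[0.5,0,0,0,-0.0335,0.0115,0.1145],[0.5,0,0,0,-0.0335,0.0115,0.1145],[0.5,0,0,0,-0.0335,0.0115,0.1145],[0.5,0,0,0,-0.0335,0.0115,0.1145],[0.5,0,0,0,-0.0335,0.0115,0.1145]]
  ]
}}

```text
clock: 18.03
eef_pos: [538.5, 5.9, 169.6]
tool_rot: [3.009, 0.267, 2.346]
force: [-0.2, -0.2, 0.0]
width: 42.5
```

Request:
{"name": "step_arm", "arguments": {
  "deltas": [
    [[0.5,0,0,0,-0.0335,0.0115,0.1145],[0.5,0,0,0,-0.0335,0.0115,0.1145],[0.5,0,0,0,-0.0335,0.0115,0.1145],[0.5,0,0,0,-0.0335,0.0115,0.1145],[0.5,0,0,0,-0.0335,0.0115,0.1145],[0.5,0,0,0,-0.0335,0.0115,0.1145],[0.5,0,0,0,-0.0335,0.0115,0.1145],[0.5,0,0,0,-0.0335,0.0115,0.1145],[0.5,0,0,0,0,0,0]]
  ]
}}

```text
clock: 18.78
eef_pos: [538.5, 5.9, 169.4]
tool_rot: [-2.994, 0.258, -2.945]
force: [-0.0, 0.0, -0.0]
width: 42.6
```

```bash
python3 st.py
```

```text
F panel [-0.1  0.  -0. ] F tool [0.1 0.1 0. ] T tool [-0.15  0.28  0.01] w 42.6 tcp [-4.3 62.2 65.5] turn -0.509 q [ 0.38  0.52 -0.76  2.13  1.04  0.61  0.6 ] 18.7833
```

Request:
{"name": "step_arm", "arguments": {
  "deltas": [
    [[0.5,0,0,0,-0.0335,0.0115,0.1145],[0.5,0,0,0,-0.0335,0.0115,0.1145],[0.5,0,0,0,-0.0335,0.0115,0.1145],[0.5,0,0,0,-0.0335,0.0115,0.1145],[0.5,0,0,0,0,0,0]]
  ]
}}

```text
clock: 19.2
eef_pos: [538.6, 6.0, 169.7]
tool_rot: [-2.891, 0.162, -2.468]
force: [0.2, -0.5, -0.0]
width: 42.9
```

```bash
python3 st.py
```

```text
F panel [ 0.3 -0.4 -0.1] F tool [ 0.2 -0.4  0.1] T tool [-0.28  0.19  0.01] w 42.9 tcp [-4.1 62.3 65.7] turn -0.986 q [ 0.44  0.55 -0.86  2.13  1.09  0.67  1.03] 19.2
```

Request:
{"name": "step_arm", "arguments": {
  "deltas": [
    [[0.5,0,0,0,-0.0335,0.0115,0.1145],[0.5,0,0,0,-0.0335,0.0115,0.1145],[0.5,0,0,0,-0.0335,0.0115,0.1145],[0.5,0,0,0,-0.0335,0.0115,0.1145],[0.5,0,0,0,-0.0055,0.002,0.019],[0.5,0,0,0,0,0,0],[0.5,0,0,0,0,0,0]]
  ]
}}

```text
clock: 19.78
eef_pos: [538.8, 6.0, 170.2]
tool_rot: [-2.844, 0.026, -1.99]
force: [-0.6, -0.3, -0.1]
width: 42.4
```

```bash
python3 st.py; python3 -c "
from look import *
look('w21')"
```

```text
F panel [-0.5 -0.5  0.1] F tool [ 0.5  0.4 -0.1] T tool [-0.32 -0.01  0.  ] w 42.4 tcp [-3.8 62.5 66.2] turn -1.48 q [ 0.49  0.59 -0.95  2.13  1.13  0.73  1.49] 19.7833
tcp [538.8   6.  170.2] rpy [-2.844  0.026 -1.99 ] F [-0.6 -0.3 -0.1] w 42.4 t 19.7833
panel tcp [-3.8 62.5 66.2] axis err [-0.001 -0.001 -1.   ] q [ 0.49  0.59 -0.95  2.13  1.13  0.73  1.49]
```

View pics/w21b.png

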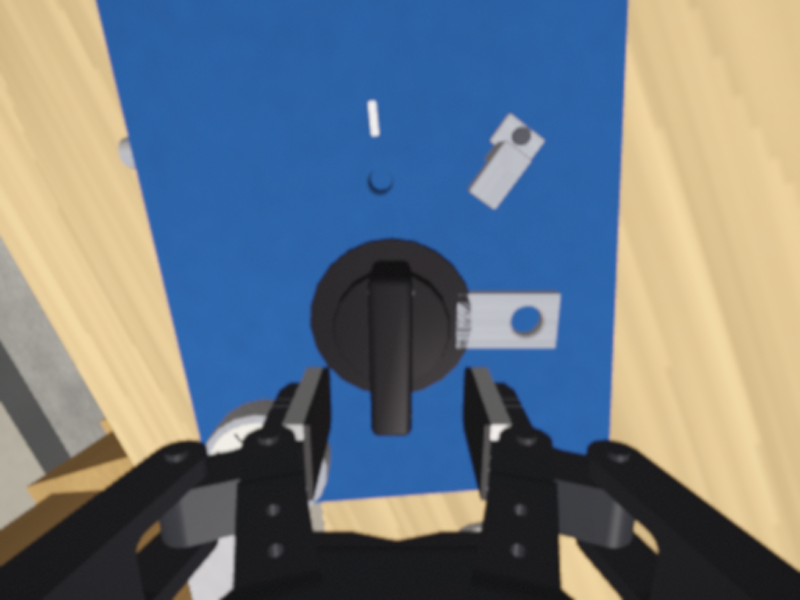

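Request:
{"name": "step_arm", "arguments": {
  "deltas": [
    [[0.5,2.3,-0.8,0.7,0,0,0],[0.5,2.8,-1,-9.5,0,0,0],[0.5,2.8,-1,-9.5,0,0,0],[0.5,2.8,-0.9,-9.5,0,0,0],[0.5,2.8,-0.9,-9.5,0,0,0],[0.5,2.7,-1,-9.5,0,0,0],[0.5,0,0,0,0,0,0],[0.5,0,0,0,0,0,0]]
  ]
}}

```text
clock: 20.5
eef_pos: [555.0, 0.5, 123.4]
tool_rot: [-2.844, 0.024, -1.986]
force: [-0.3, 0.8, -0.2]
width: 43.1
```

```bash
python3 st.py; python3 -c "
from look import *
look('w22')"
```

```text
F panel [-0.6  0.6 -0.1] F tool [-0.6  0.6  0.1] T tool [-0.3   0.06 -0.01] w 43.1 tcp [-1.3 62.5 16.4] turn -1.484 q [ 0.44  0.67 -0.87  2.13  1.29  0.69  1.37] 20.5
tcp [5.550e+02 5.000e-01 1.234e+02] rpy [-2.844  0.024 -1.986] F [-0.3  0.8 -0.2] w 43.1 t 20.5
panel tcp [-1.3 62.5 16.4] axis err [-0.001 -0.001 -1.   ] q [ 0.44  0.67 -0.87  2.13  1.29  0.69  1.37]
```

View pics/w22b.png

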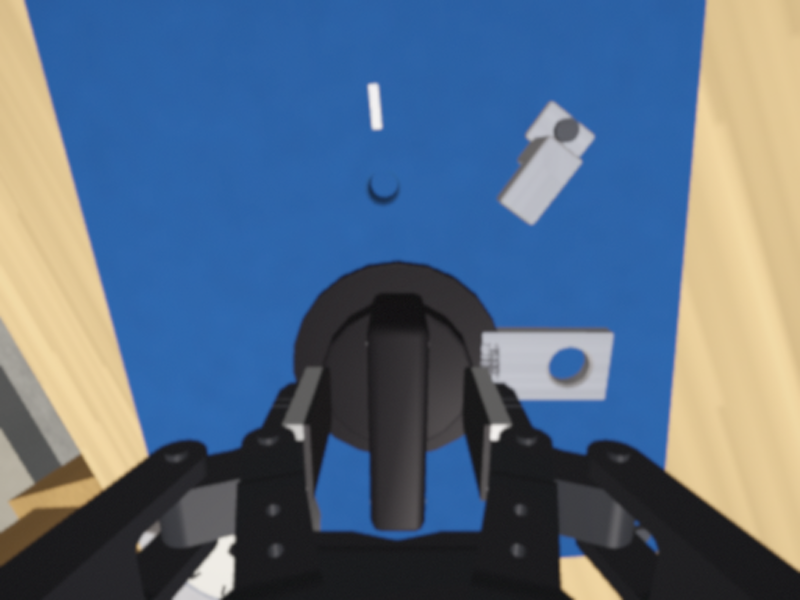

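Centred. Close, then turn about 0.95 rad on, up to the stop.

Request:
{"name": "step_arm", "arguments": {
  "deltas": [
    [[0,0,0,0,0,0,0],[0,0,0,0,0,0,0],[0,0,0,0,0,0,0],[0,0,0,0,0,0,0],[0,0,0,0,0,0,0]]
  ]
}}

```text
clock: 20.97
eef_pos: [555.0, 0.8, 124.1]
tool_rot: [-2.843, 0.025, -1.984]
force: [-3.1, 0.5, 5.4]
width: 14.9
```

Request:
{"name": "step_arm", "arguments": {
  "deltas": [
    [[0,0,0,0,0.028,-0.0096,-0.0955],[0,0,0,0,0.028,-0.0096,-0.0955],[0,0,0,0,0.028,-0.0096,-0.0955],[0,0,0,0,0.028,-0.0096,-0.0955],[0,0,0,0,0,0,0]]
  ]
}}

```text
clock: 21.38
eef_pos: [555.3, 0.5, 124.1]
tool_rot: [-2.875, 0.139, -2.373]
force: [-2.8, 0.4, 4.3]
width: 15.2
```

```bash
python3 st.py
```

```text
F panel [-1.4 -0.5  5. ] F tool [ 1.1  1.  -5. ] T tool [-0.39  0.32  0.05] w 15.2 tcp [-0.8 62.6 17. ] turn -1.082 q [ 0.41  0.65 -0.82  2.14  1.27  0.65  0.99] 21.3833
```

Request:
{"name": "step_arm", "arguments": {
  "deltas": [
    [[0,0,0,0,0.028,-0.0096,-0.0955],[0,0,0,0,0.028,-0.0096,-0.0955],[0,0,0,0,0.028,-0.0096,-0.0955],[0,0,0,0,0.028,-0.0096,-0.0955],[0,0,0,0,0.028,-0.0096,-0.0955],[0,0,0,0,0,0,0]]
  ]
}}

```text
clock: 21.88
eef_pos: [555.4, 0.1, 124.2]
tool_rot: [-2.973, 0.25, -2.871]
force: [-3.4, 0.5, 6.1]
width: 14.8
```

```bash
python3 st.py
```

```text
F panel [-1.5 -0.6  6.8] F tool [ 1.6  0.3 -6.8] T tool [0.05 0.51 0.05] w 14.8 tcp [-0.6 62.2 17. ] turn -0.581 q [ 0.37  0.63 -0.75  2.14  1.24  0.6   0.51] 21.8833
```

Request:
{"name": "step_arm", "arguments": {
  "deltas": [
    [[0,0,0,0,0.011,-0.0038,-0.038],[0,0,0,0,0,0,0]]
  ]
}}

```text
clock: 22.05
eef_pos: [555.4, -0.0, 124.2]
tool_rot: [-2.982, 0.256, -2.909]
force: [-2.1, -0.1, 6.0]
width: 15.3
```

```bash
python3 st.py
```

```text
F panel [-0.1 -0.8  6.3] F tool [ 0.5 -0.7 -6.3] T tool [ 0.13  0.51 -0.  ] w 15.3 tcp [-0.6 62.2 17. ] turn -0.544 q [ 0.36  0.63 -0.74  2.14  1.24  0.6   0.47] 22.05
```

Request:
{"name": "step_arm", "arguments": {
  "deltas": [
    [[0,0,0,0,0.0084,-0.0029,-0.0287],[0,0,0,0,0,0,0]]
  ]
}}

```text
clock: 22.22
eef_pos: [555.4, -0.0, 124.2]
tool_rot: [-2.989, 0.26, -2.937]
force: [-2.5, -1.8, 5.1]
width: 14.8
```

```bash
python3 st.py; python3 -c "
from look import *
look('w23')"
```

```text
F panel [-0.3 -2.5  5.4] F tool [ 1.5 -2.1 -5.4] T tool [ 0.16  0.42 -0.44] w 14.8 tcp [-0.6 62.1 17. ] turn -0.516 q [ 0.36  0.63 -0.74  2.14  1.24  0.6   0.45] 22.2167
tcp [555.4  -0.  124.2] rpy [-2.989  0.26  -2.937] F [-2.5 -1.8  5.1] w 14.8 t 22.2167
panel tcp [-0.6 62.1 17. ] axis err [ 0. -0. -1.] q [ 0.36  0.63 -0.74  2.14  1.24  0.6   0.45]
```

View pics/w23b.png

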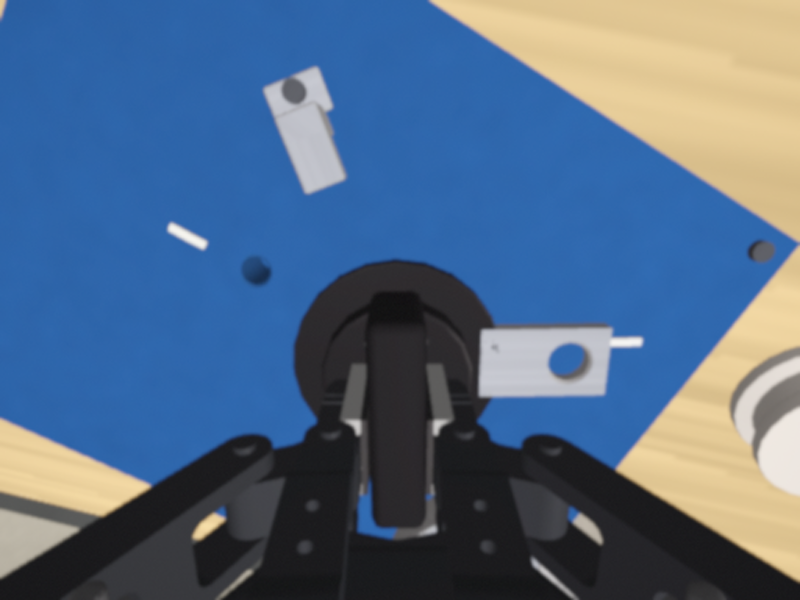

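Tool torque rose to 0.44 N m, so the knob is at its stop, and the lug points at the "on" tick at (627,342). Release and retreat.

Request:
{"name": "step_arm", "arguments": {
  "deltas": [
    [[0.5,0,0,0,0,0,0],[0.5,0,0,0,0,0,0],[0.5,0,0,0,0,0,0],[0.5,-2.8,1,9.6,0,0,0],[0.5,-2.8,1,9.6,0,0,0],[0.5,-4,1.4,13.6,0,0,0],[0.5,-4,1.4,13.6,0,0,0],[0.5,-4,1.4,13.6,0,0,0],[0.5,-4,1.4,13.6,0,0,0],[0.5,-4,1.4,13.6,0,0,0]]
  ]
}}

```text
clock: 23.1
eef_pos: [529.2, 9.4, 211.3]
tool_rot: [-2.991, 0.259, -2.938]
force: [-0.3, -0.0, -0.3]
width: 43.0
```

Request:
{"name": "step_arm", "arguments": {
  "deltas": [
    [[0.5,-5,0,10,0,0,0],[0.5,-5,0,10,0,0,0],[0.5,-5,0,10,0,0,0],[0.5,0,0,0,0,0,0],[0.5,0,0,0,0,0,0]]
  ]
}}

```text
clock: 23.52
eef_pos: [514.7, 9.2, 241.0]
tool_rot: [-2.991, 0.26, -2.939]
force: [-0.5, -0.9, 0.1]
width: 42.5
```

```bash
python3 st.py; python3 -c "
from look import *
look('w24'); look('s24','scene'); crop('s24',150,170,310,290,'s24c'); look('t24','top'); crop('t24',220,130,380,250,'t24c')
P=cloud('w24')
import numpy as np
m=(P[...,2]>0)
"
```

```text
F panel [-0.2 -1.   0.1] F tool [ 0.7 -0.8 -0.1] T tool [-0.15  0.28  0.02] w 42.5 tcp [ -5.6  57.6 140.9] turn -0.515 q [ 0.54  0.41 -0.97  2.1   0.84  0.73  0.79] 23.5167
tcp [514.7   9.2 241. ] rpy [-2.991  0.26  -2.939] F [-0.5 -0.9  0.1] w 42.5 t 23.5167
panel tcp [ -5.6  57.6 140.9] axis err [-0.  0. -1.] q [ 0.54  0.41 -0.97  2.1   0.84  0.73  0.79]
tcp [514.6   9.1 240.5] rpy [-2.991  0.259 -2.939] F [-0.2 -1.1  0.2] w 42.5 t 23.5667
panel tcp [ -5.8  57.5 140.4] axis err [-0.001  0.    -1.   ] q [ 0.54  0.41 -0.97  2.1   0.84  0.73  0.79]
scale 5.0
tcp [514.5   9.1 240.3] rpy [-2.991  0.259 -2.939] F [-0.2 -0.1  0. ] w 42.4 t 23.6167
panel tcp [ -6.1  57.5 140.2] axis err [-0.002  0.    -1.   ] q [ 0.54  0.41 -0.97  2.1   0.84  0.73  0.79]
scale 5.0
```

View pics/w24b.png

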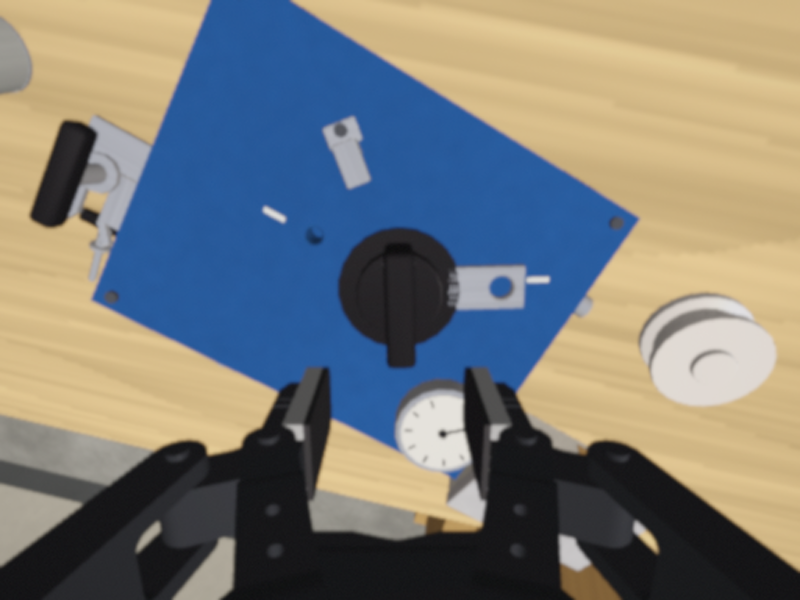

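View pics/s24c.png

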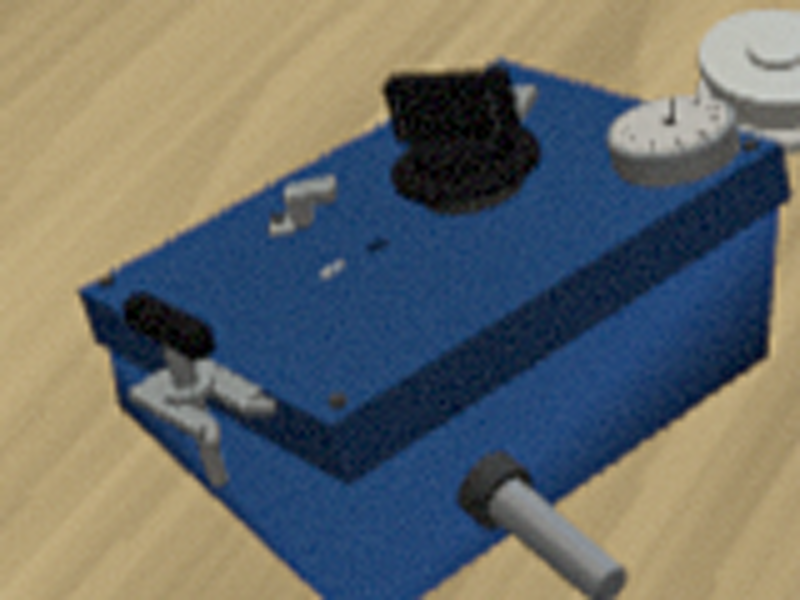

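View pics/t24c.png

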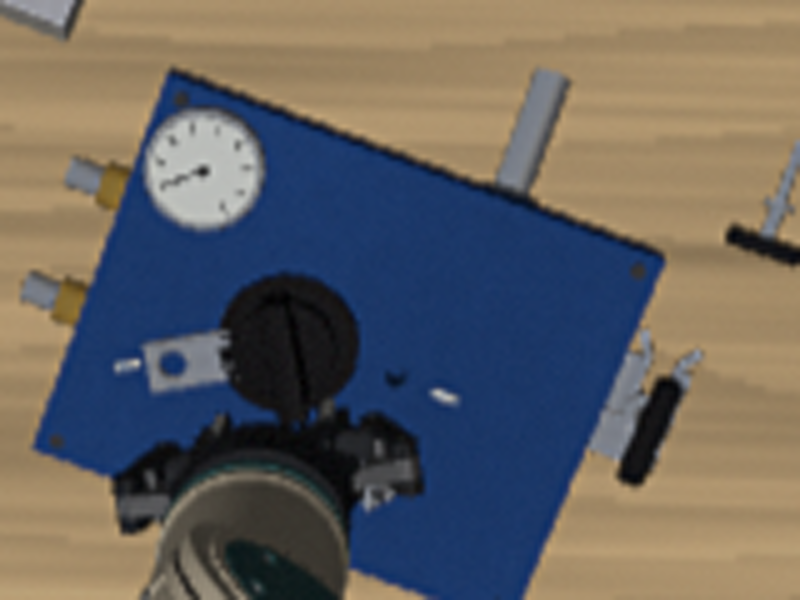

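```bash
python3 - <<'E'
from look import *
im,d,info,st=load('w24');K=info['intrinsics'];Rc=cv2.Rodrigues(info['rvec'])[0];C=-Rc.T@info['tvec']
def plane(px,z):
    ray=R.T@(Rc.T@np.linalg.inv(K)@np.r_[px,1]); c=R.T@(C-B)
    return c+ray*(z-c[2])/ray[2]
f=lambda p:(np.array(p)+.5)/1.5625-.5
a=plane(f((456,267)),18);b=plane(f((525,265)),18);c=plane(f((525,308)),18)
v=(b-a); print(a,b,c,'angle of lug dir',np.arctan2(v[0],v[1]), 'turn',)
# lug dir off=-y; clockwise seen from +n: -y -> -x -> +y ; angle t: (-sin t, -cos t)
print('knob',np.arctan2(-v[0],-v[1])); h=plane(f((398.5,247)),64)-plane(f((400,366)),64); 
print('bar',h, np.arctan2(h[1],h[0]))
P=cloud('w24')
for p in [(480,300),(515,270),(400,300),(70,170)]: print(p,(R.T@(P[int(p[1]/1.5625),int(p[0]/1.5625)]-B)).round(1))
# pin handle ends at z~43
print(plane(f((73,123)),43),plane(f((47,224)),43))
E
```

```text
[-32.02277667  83.65689294  18.        ] [-53.50115854 119.05967579  18.        ] [-30.94988675 134.25057093  18.        ] angle of lug dir -0.5453213678642846 turn
knob 2.596271285725509
bar [-55.66765383 -32.56997411   0.        ] -2.612216743427095
(480, 300) [-21.2 107.8  16.8]
(515, 270) [-48.3 115.   17.7]
(400, 300) [-9.1 57.7 63.4]
(70, 170) [  19.7 -124.2   40.8]
[  -3.61199265 -128.48612494   43.        ] [  52.16969496 -124.12866089   43.        ]
```

```bash
python3 -c "
from cell import ctrl
print(ctrl.finish_job())"
```

```text
the job is handed in; nothing more can be done
None
```

The air is back on. I drew the middle-sized lock pin, parked it in the keeper's notch and let go of it. Then I pushed the knob in about 9 mm and turned it under the bracket. Once past it, the knob sprang out and I turned it on to its end stop. The job was handed in at about 24 s; no verdict is reported.

**Last checks**
- **Knob:** it reads about 2.60 rad from the lug and 2.61 rad from the bar. The lug's top is about 17 to 18 mm above the panel, so the knob is fully out.
- **Bracket:** the push stayed near 11 N while the lug passed under it, and no side force built up.
- **Pin:** it hangs in the notch with its collar down. The handle is within a few mm of above the seat, so any lean is under about 0.1 rad.
- **Robot:** the gripper is clear of everything. I never went near the can, roller or carton, and they looked unmoved wherever they were in view.

**What disagreed or failed**
- **Fingertip position:** the stated overhang did not match the pictures. The tips showed about 17 to 18 mm behind the reported tool point, not 8 mm ahead. The first grasp therefore closed above the handle, lightly touching it, and I redid it 25 mm deeper.
- **Wrist camera:** its picture of the panel was about 3 mm off from the other two cameras. I allowed for this using contact forces and centring in the pictures.
- **Regrip:** joint 6 came close to its limit partway through the turn, at about 1.65 rad. I released the knob, turned the tool back half a turn and gripped again to finish.

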